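Sanitise the probe of a folding food thermometer

ROBOT

A 6-joint arm with a two-finger parallel gripper is mounted at the origin on a cart in front of the work surface, level with it; the furniture and walls round the work are solid. World frame = base frame: x ahead of the robot, y to its left, z up, the work surface at z = 0. Lengths are in m, angles in rad, forces in N, time in s.
With the tool pointing down it reaches from about 0.375 to 0.9 m from the base axis. Payload 3.1 kg.
Tool frame: the origin (TCP) lies at the very end of the fingers, on their centre line; the grasp point (between the pads) lies 19 mm behind it; z points along the fingers, y is the line along which they close (so a half turn about z gives the same grasp; the last joint's range is limited). The gripper opens to 85 mm and grips with 20 to 120 N. Pads are 22 mm wide; open, the fingers measure 114 mm over their backs; the gripper's body (76 mm by 85 mm) begins 54 mm behind the grasp point. The pads swing forward as they close: fully open they stand 13 mm farther back than shut.
Start: joints at [-1.444, 0.527, 1.433, -0, 1.181, -0.178], TCP at [0.188, -0.596, 0.231] pointing down, gripper open.
Joint ranges: [-3.08, 3.08], [-0.75, 2.2], [0.22, 2.44], [-1.43, 4.57], [0, 2.65], [-2.85, 2.85]. Speed limits (rad/s): [2.79, 2.79, 3.14, 3.14, 3.14, 3.14].

INTERFACE

Orientations are given as a unit quaternion [x, y, z, w].
In Python, from station import sense, snapshot, camera_params, sign_off gives the robot as it stands.
- The arm moves only by the shell command python3 -m handwheel 'ROWS' [OPENING] [FORCE]. ROWS is JSON, a list that holds one entry, the list of rows, each a list of 4 numbers: the shift along the tool's x, y, z in units of 25 mm (1.0 is 25 mm), then the turn about the tool's z in units of 6 degrees (1.0 is 6 degrees). A call has 1 to 20 rows; each row shifts and turns the commanded pose from where the row before left it, along the tool's axes as they then stand; what a row does not reach is not made up. A row lasts 1/8 s, in which the tool goes at most 62.5 mm and 10.7 degrees, less where a joint would pass 70% of its speed; a pose out of reach is approached as far as the arm can. A call is refused whole if a number of a shift passes 1 or a number of a turn 1, either way. A call with a gripper value outside its range is refused whole. OPENING is the finger opening in mm, from 0 to 85.4, set as the call begins (- or left out, the last holds). The fingers move at their own pace and stop on an object; FORCE is the grip in N (left out, the last holds). Time passes only in rows, so rows that do not move let the fingers close. It gives the time, the measured TCP pose, the force, the opening and the grip force at its end, in the units of the state.
- sense(): the state, without advancing time (a new reading comes with each control period).
- snapshot(name): name is "side" or "top"; returns (picture, depth): 480x640x3 uint8, red, green, blue; 480x640 float32, m along the optical axis (not along the pixel's ray), 0 where there is no reading.
- camera_params(name): a dict with "mtx" (3x3 intrinsics, pixels), "D" ([k1, k2, p1, p2, k3] as OpenCV has them; the pictures are not rectified), "extrinsics" (4x4, takes a point from camera to world coordinates). Camera axes: x right, y up, looking along -z (the intrinsics and any distortion apply to the point x, -y, -z); pixel columns grow to the right and rows downward; lengths in m; the calibration is good to about 2 mm. A picture is of the moment at which its call begins. camera_params takes no time and is no camera call.
- sign_off(): hands the job in; it is judged then, once.
The state is a dict: "t": time; "q": joint angles; "qd": joint speeds; "tau": joint torques, N m; "tcp_pos": TCP position; "tool_rot": TCP orientation; "force": force on the tool from outside, world axes, zero at the start; "ft_torque": the same for the moment, N m; "finger_gap": opening from 0.0 (shut) to 1.0 (fully open); "gripper_force": force on a finger pad.
Only numpy, scipy, OpenCV 4.12 (cv2) and the standard library are available. Lean on these libraries where they do the work, as an engineer would, in place of code of your own. Each camera call takes 0.05 s, during which the arm holds its last target. There are 200 camera calls.

TASK

Sanitise the food thermometer: swing its half-folded steel probe fully open to the stop, then pick the thermometer up and dip the tip of the probe for about a second into the middle of the small red sanitiser tub, well below the rim. Then lay the thermometer gently, flat and display up, across the rim of the white bowl, its body balanced over the middle of the bowl and the probe still open and sticking out in the air, and let go. Do not shove or tip the tub or the bowl, and leave everything else where it stands.

Things in the scene. Friction and masses are not known exactly. Their poses are not given: they have to be found in the camera images.
- thermometer: Folding thermometer lying display up on the counter: green bar 150 mm long (its y), 30 wide, 16 high, 130 g, orange end at -y. Origin on the underside, z up through the display; the bar spans x -20 to +10 (middle line x -5), y -75 to +75, z 0 to 16 mm. Centre of mass near x 0, y -10 mm. Pinch it across the 30 mm.
- thermometer_probe (a joint): Probe hinge about the body's +z, in the body frame at x +14, y -66, z +8 mm. 0 rad: folded, probe along +y; negative swings it clockwise from above over the +x side (-1.57: along +x) to the stop at -2.97, fully open, near -y. Starts -2.1 to -0.95. Light (0.004 N m friction), stays where left; a slow fingertip push 60-90 mm from the hinge turns the body only a little.
- probe_tip (a point): Point of the steel probe, 122 mm from its hinge axis. The probe is a straight round rod 3.6 mm thick, 8 mm above the underside of the body.
- red_tub: Small round red plastic tub, open at the top, with sanitiser: 101 mm across the rim, 62 mm high, stands loose on the counter. Origin: centre of its underside, z up. The hollow tapers from 85 mm across near the rim to 66 mm at its floor, 4 mm above the counter.
- white_bowl: White round bowl, a band of small flowers round its outside: 114 mm across the rim, 46 mm high, stands loose on the counter. Origin: centre of its underside, z up. Its level rim, 46 mm above the counter, is what the thermometer is laid across.
- salt_shaker: Glass salt shaker with grey top, 44 mm across, 90 mm high; leave it alone. Origin: centre of its underside.
- lemon: Lemon, 78 x 55 x 56 mm; leave it alone. Origin: centre of its underside.
- sauce_bottle: Sauce bottle with green cap, 58 mm across, 206 mm high; leave it alone. Origin: centre of its underside.
- pepper_jar: Pepper jar with red lid, 45 mm across, 106 mm high; leave it alone. Origin: centre of its underside.
- slicer_handle (a point): A fixed obstacle over the work: lower end of the slicer's carriage handle, an upright bar 28 mm thick that rises 80 mm from here; the slicer's carriage is above and behind it. The slicer's base (200 mm high) and black knob lie to the left (+y) and below. Keep the wrist and the hand clear.
- label_tape: Roll of tan tape lying flat, 98 mm across, 25 mm high; leave it alone. Origin: centre of its underside.

How it is judged:
By the outcome, as a careful person would: the job done as asked, in the order asked, and still so for the second after the job is handed in, with the robot touching nothing.
It also fails if it takes over 56 s, if anything falls off the work surface, if the arm or the gripper's body presses on something with over 40 N, if the wrist force passes 120 N, or if a joint passes its speed limit or range.

## Working session

There is one attempt and no reset: what is moved stays moved. The work goes in short steps, Python scripts to look and compute and a shell command to move; the robot and the scene stay as the last step left them, time stands still between calls to the robot, and variables do not carry over. Pictures are saved under pics/ and viewed, at most 10 in all, crops included, and the job is handed in when it is done.

```bash
mkdir -p pics; ls
cat > h.py <<'E'
import numpy as np, cv2
from station import sense, snapshot, camera_params
def snap(n,f):
    im,d=snapshot(n); cv2.imwrite(f'pics/{f}.png',im[:,:,::-1]); np.savez(f'pics/{f}.npz',im=im,d=d); return im,d
def ray(n,uv):
    p=camera_params(n); m=np.array(p['mtx'],float);D=np.array(p['D'],float);E=np.array(p['extrinsics'],float)
    x=cv2.undistortPoints(np.array([[uv]],float),m,D)[0,0]
    return E[:3,3], E[:3,:3]@np.array([x[0],-x[1],-1.0])
def atz(n,uv,z):
    o,r=ray(n,uv); return o+r*(z-o[2])/r[2]
def atd(n,uv,d):
    o,r=ray(n,uv); v=d[int(round(uv[1])),int(round(uv[0]))]; return o+r*v
def proj(n,P):
    p=camera_params(n);E=np.array(p['extrinsics'],float)
    c=(np.array(P,float).reshape(-1,3)-E[:3,3])@E[:3,:3]; c=c*[1,-1,-1]
    return cv2.projectPoints(c,np.zeros(3),np.zeros(3),np.array(p['mtx'],float),np.array(p['D'],float))[0][:,0]
E
python3 - <<'E'
from h import *
for n in('top','side'):
    snap(n,n+'0'); print(camera_params(n))
s=sense(); print(s['t'],s['tcp_pos'],s['tool_rot'],s['force'])
E
```

```text
pics
{'mtx': array([[614.66314011,   0.        , 312.11515435],
       [  0.        , 614.66314011, 238.79191532],
       [  0.        ,   0.        ,   1.        ]]), 'D': array([-0.12698542,  0.        ,  0.        ,  0.        ,  0.        ]), 'extrinsics': array([[ 0.02893997,  0.98279548, -0.18241579,  0.20663548],
       [-0.99940324,  0.03189189,  0.01326915, -0.16087536],
       [ 0.01885844,  0.18192293,  0.98313194,  1.74320044],
       [ 0.        ,  0.        ,  0.        ,  1.        ]])}
{'mtx': array([[491.05431993,   0.        , 316.00278625],
       [  0.        , 491.05431993, 244.04278818],
       [  0.        ,   0.        ,   1.        ]]), 'D': array([-0.04146452,  0.        ,  0.        ,  0.        ,  0.        ]), 'extrinsics': array([[ 0.88380545,  0.28100108, -0.37406727, -0.08939428],
       [-0.4675941 ,  0.50385448, -0.72628261, -1.2645346 ],
       [-0.01561073,  0.81680417,  0.57670378,  1.09524447],
       [ 0.        ,  0.        ,  0.        ,  1.        ]])}
0.1 [ 0.18809483 -0.59532445  0.23041471] [ 9.88334951e-01  1.52292504e-01  1.81124841e-05 -1.00853940e-03] [-0.08714634  0.11507858 -0.24503771]
```

View pics/top0.png

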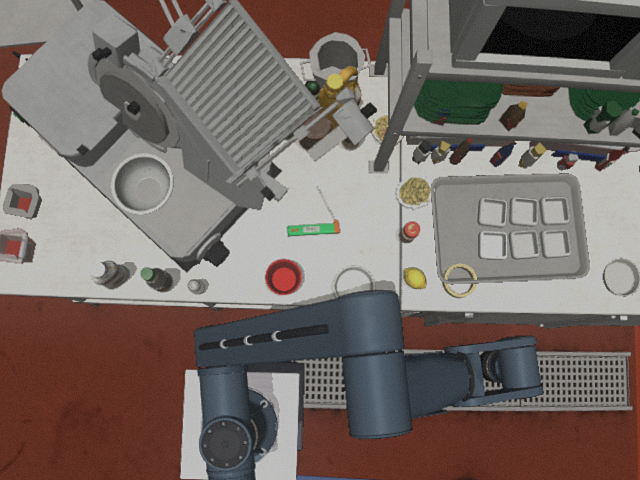

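View pics/side0.png

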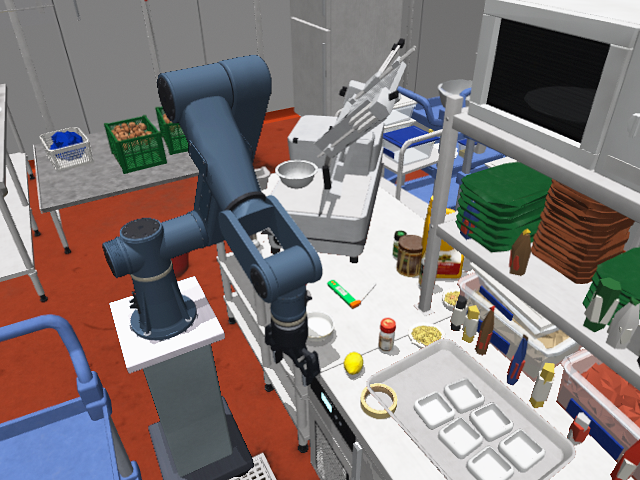

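The top view shows the thermometer body from (288,230) to the orange end at (340,227), its probe from about (335,222) to (320,187), the tub at (284,277) and the bowl at (354,283), partly hidden by the arm. Next I'll enlarge that area.

Run:
```python
from h import *
im=np.load('pics/top0.npz')['im']
c=im[175:305,260:430,::-1]
cv2.imwrite('pics/c1.png',cv2.resize(c,None,fx=4.5,fy=4.5,interpolation=cv2.INTER_CUBIC))
```

```text
(no output)
```

View pics/c1.png

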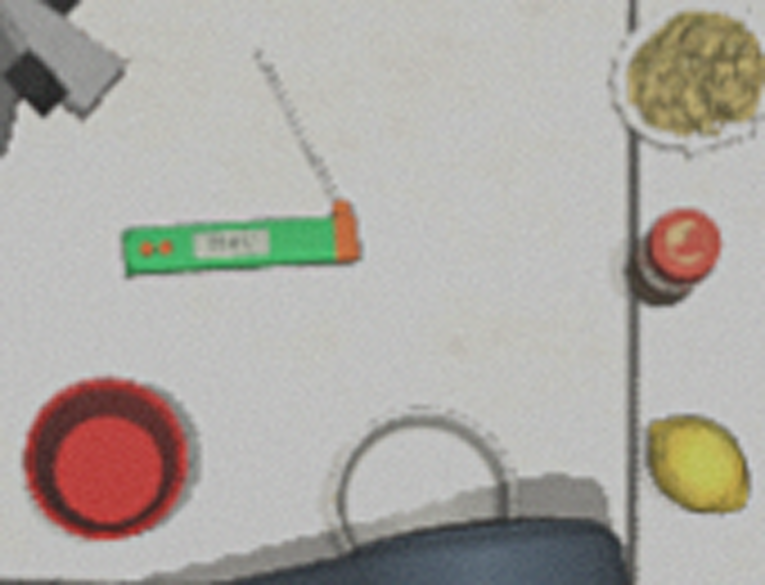

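The crop shows the bar's middle at about (241,246), tilted by -0.05. The probe runs from (338,205) to its tip at (258,52). The tub rim is centred at (107,458), and the bowl at roughly (423,499). Part of the slicer is at upper left.

Run:
```python
from h import *
d=np.load('pics/top0.npz')['d']
F=lambda u,v:(260+(u+.5)/4.5-.5,175+(v+.5)/4.5-.5)
np.set_printoptions(precision=4,suppress=True)
for k,uv,z in [('left mid',(125,252),.016),('right mid',(357,240),.016),('mid',(241,246),.016),('probe tip',(258,52),.008),('probe root',(335,197),.008),('tub',(107,458),.062),('tubR',(188,458),.062),('bowl',(423,499),.046),('slicer',(120,70),.2),('slicer2',(80,110),.2),('slicer3',(40,85),.2),('pepper',(684,243),.106)]:
    p=F(*uv); print(k,np.round(p,1),atz('top',p,z),'depth',atd('top',p,d))
print(proj('top',[[.5,-.5,0]]))
# heightmap of region above work near thermometer
o=[]
for v in range(90,262,8):
    print(v,' '.join('%4d'%(1000*atd('top',(u,v),d)[2]) for u in range(200,370,8)))
```

```text
left mid [287.4 230.6] [ 0.5486 -0.1127  0.016 ] depth [ 0.5522 -0.1122 -0.002 ]
right mid [338.9 227.9] [ 0.5613 -0.2603  0.016 ] depth [ 0.561  -0.2602  0.017 ]
mid [313.2 229.3] [ 0.5549 -0.1864  0.016 ] depth [ 0.5536 -0.1863  0.0228]
probe tip [316.9 186.2] [ 0.6853 -0.1939  0.008 ] depth [ 0.685  -0.1938  0.0093]
probe root [334.1 218.4] [ 0.5906 -0.246   0.008 ] depth [ 0.5917 -0.2462  0.0032]
tub [283.4 276.4] [ 0.4109 -0.1076  0.062 ] depth [ 0.4178 -0.1058  0.0054]
tubR [301.4 276.4] [ 0.4125 -0.1571  0.062 ] depth [ 0.4139 -0.1571  0.0502]
bowl [353.6 285.5] [ 0.3934 -0.3028  0.046 ] depth [ 0.3969 -0.3054  0.0146]
slicer [286.3 190.2] [ 0.6189 -0.111   0.2   ] depth [ 0.5803 -0.1157  0.3445]
slicer2 [277.4 199.1] [ 0.5944 -0.089   0.2   ] depth [ 0.5585 -0.0956  0.3432]
slicer3 [268.5 193.5] [ 0.6085 -0.0654  0.2   ] depth [ 0.5494 -0.0794  0.4269]
pepper [411.6 228.6] [ 0.5475 -0.4542  0.106 ] depth [ 0.5472 -0.4539  0.1076]
[[420.7888 252.4828]]
90  525  528  536  552  558  562  577  575  585  598  600  610  619  631  101   68  287  291  672  174   -6   -5
98  505  513 
[... 1679 characters left out ...]
0    1   -4   -3
218  202  202  203  196  110    2    0    1    5    2    1   -4    3    6    1    0    0   -1  -10    2    8    0
226  203  209  191  123    3    0  -10    2   -9    3    0    6   15   20   21   21   17   18    2   -1   -8   -3
234  206  192  149    1   -3    5    0    0   -5    2    3   10   19   17    8    0    0   -3    0   11    1    2
242  198  167  144   -4    3   -2    2   -2    4   -1   -4    4    4    0   -7    0    1   -3   -3    4    2  -12
250  160  149  146  134    5    0    2 1743    7   -2    0   10    5   -2   -1    0   -6   -1    3    1   -6    2
258  109  131  150  129    0   -1   -8    9   -2   -1    0    1   -1   -6   -1   -1    1   -3    2   -8   -1    1
```

The heights come out right: probe length 120 mm, tub radius 49.5 mm. Hinge angle is about -1.17. Next I'll locate the handle and overhangs, the counter edge, and how wide the wrist is.

Run:
```python
from h import *
np.set_printoptions(precision=3,suppress=True)
def cloud(n,f,st=2):
    z=np.load(f'pics/{f}.npz');d=z['d'];v,u=np.mgrid[0:480:st,0:640:st];u=u.ravel();v=v.ravel()
    p=camera_params(n);E=p['extrinsics'];x=cv2.undistortPoints(np.c_[u,v].astype(float)[:,None],p['mtx'],p['D'])[:,0]
    dd=d[v,u];k=dd>0
    return (np.c_[x[:,0],-x[:,1],-np.ones(len(x))]*dd[:,None])[k]@E[:3,:3].T+E[:3,3]
T=cloud('top','top0');S=cloud('side','side0')
P=np.r_[T,S]
for lo in np.arange(.2,.75,.05):
    q=P[(P[:,2]>lo)&(P[:,2]<lo+.05)&(P[:,0]>.45)&(P[:,0]<.75)&(P[:,1]>-.38)&(P[:,1]<.0)]
    b={}
    for p in q: b.setdefault(round(p[1]//.04*.04,2),[]).append(p[0])
    print('z%.2f'%lo,{float(k):(round(float(np.percentile(v,3)),2),len(v)) for k,v in sorted(b.items()) if len(v)>4})
# robot wrist cloud round the TCP axis, seen sideways
c=np.array([.188,-.595])
for lo in np.arange(.22,.75,.04):
    q=S[(S[:,2]>lo)&(S[:,2]<lo+.04)&(np.hypot(*(S[:,:2]-c).T)<.22)]
    if len(q): print('wrist z%.2f x %.2f..%.2f y %.2f..%.2f'%(lo-.23,*np.percentile(q[:,0]-c[0],[2,98]),*np.percentile(q[:,1]-c[1],[2,98])))
im=np.load('pics/side0.npz')['im'][:,:,::-1]
cv2.imwrite('pics/c2.png',cv2.resize(im[130:360,220:480],None,fx=3,fy=2.6,interpolation=cv2.INTER_CUBIC)[:598])
for u,v in [(150,300),(250,302),(330,303)]: print(atz('top',(u,v),0))
```

```text
z0.20 {-0.4: (0.74, 25), -0.08: (0.66, 31), -0.04: (0.56, 72)}
z0.25 {-0.4: (0.74, 24), -0.08: (0.55, 21), -0.04: (0.56, 56)}
z0.30 {-0.4: (0.74, 27), -0.12: (0.56, 76), -0.08: (0.57, 78), -0.04: (0.58, 36)}
z0.35 {-0.4: (0.74, 31), -0.36: (0.74, 5), -0.12: (0.55, 38), -0.08: (0.55, 66), -0.04: (0.59, 16)}
z0.40 {-0.4: (0.74, 33), -0.36: (0.74, 5), -0.12: (0.54, 21), -0.08: (0.55, 50), -0.04: (0.56, 32)}
z0.45 {-0.4: (0.74, 36), -0.12: (0.63, 8), -0.08: (0.57, 138), -0.04: (0.57, 198)}
z0.50 {-0.4: (0.74, 43), -0.16: (0.62, 18), -0.12: (0.6, 141), -0.08: (0.58, 214), -0.04: (0.57, 179)}
z0.55 {-0.4: (0.74, 46), -0.24: (0.59, 11), -0.2: (0.58, 44), -0.16: (0.62, 160), -0.12: (0.6, 225), -0.08: (0.6, 192), -0.04: (0.71, 97)}
z0.60 {-0.4: (0.74, 49), -0.36: (0.74, 7), -0.28: (0.6, 20), -0.24: (0.59, 104), -0.2: (0.58, 173), -0.16: (0.63, 186), -0.12: (0.62, 122), -0.08: (0.73, 24)}
z0.65 {-0.4: (0.74, 65), -0.36: (0.74, 7), -0.32: (0.61, 28), -0.28: (0.59, 281), -0.24: (0.6, 209)}
z0.70 {-0.4: (0.74, 9), -0.28: (0.64, 8)}
wrist z-0.01 x -0.02..0.02 y -0.06..0.04
wrist z0.03 x -0.03..0.03 y -0.07..0.06
wrist z0.07 x -0.03..0.03 y -0.08..0.06
wrist z0.11 x -0.04..0.03 y -0.07..0.05
wrist z0.15 x -0.04..0.03 y -0.04..0.00
wrist z0.19 x -0.03..0.03 y -0.04..-0.00
wrist z0.23 x -0.05..0.04 y -0.04..-0.01
wrist z0.27 x -0.07..0.06 y -0.05..0.10
wrist z0.31 x -0.07..0.05 y -0.04..0.12
wrist z0.35 x -0.07..0.05 y 0.02..0.14
wrist z0.39 x -0.07..0.02 y 0.12..0.19
wrist z0.43 x -0.08..0.03 y 0.16..0.21
wrist z0.47 x -0.07..0.01 y 0.19..0.22
[0.338 0.272 0.   ]
[ 0.342 -0.014  0.   ]
[ 0.347 -0.24   0.   ]
```

View pics/c2.png

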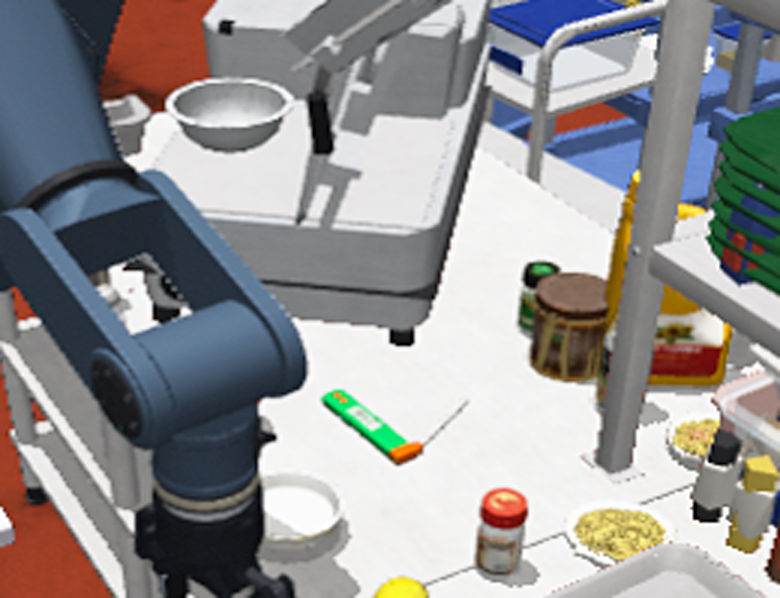

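The crop shows the black lower end of the handle at crop (320,152), roughly (0.555,-0.09,0.26). The carriage overhangs above x 0.55. Only turns about the vertical are possible, so I'll move the thermometer clear, open the probe, then pinch it by the very tail end so it droops nose-down for the dip.

```bash
cat > k.py <<'E'
# usage: k.py x y z psi_deg n : steps in tool axes and units (psi = yaw of tool y)
import sys; from h import *
from scipy.spatial.transform import Rotation as R
s=sense(); Rm=R.from_quat(s['tool_rot']).as_matrix(); psi=np.degrees(np.arctan2(Rm[1,1],Rm[0,1]))
p=np.array(s['tcp_pos'])
print('t %.2f tcp %s psi %.1f gap %.1fmm grip %.1f F %s q6 %.2f q1 %.2f'%(s['t'],np.round(p,4),psi,85.4*s['finger_gap'],s['gripper_force'],np.round(s['force'],1),s['q'][5],s['q'][0]))
if len(sys.argv)>4:
    a=[float(x) for x in sys.argv[1:]]
    d=Rm.T@(np.array(a[:3])-p)/.025; t=-((a[3]-psi+180)%360-180)/6
    print('total',np.round(d,2),'turn',round(t,2),'per row',np.round(d/a[4],3),round(t/a[4],3))
E
python3 -m handwheel '[[[0.94,-0.53,0.235,0],[0.94,-0.53,0.235,0],[0.94,-0.53,0.235,0],[0.94,-0.53,0.235,0],[0.94,-0.53,0.235,0],[0.94,-0.53,0.235,0],[0.94,-0.53,0.235,0],[0.94,-0.53,0.235,0],[0.94,-0.53,0.235,0],[0.94,-0.53,0.235,0],[0.94,-0.53,0.235,0],[0.94,-0.53,0.235,0],[0.94,-0.53,0.235,0],[0.94,-0.53,0.235,0],[0.94,-0.53,0.235,0],[0.94,-0.53,0.235,0],[0.94,-0.53,0.235,0]]]' 50
python3 -m handwheel '[[[0,0,0,-1],[0,0,0,-1],[0,0,0,-1],[0,0,0,-1],[0,0,0,-1],[0,0,0,-1],[0,0,0,-1],[0,0,0,-1],[0,0,0,-1],[0,0,0,-1],[0,0,0,-1],[0,0,0,-1],[0,0,0,-0.9]]]'
python3 k.py .5575 -.2165 .05 4.9 4
```

```text
t: 2.22
tcp_pos: [0.5018, -0.2591, 0.131]
tool_rot: [0.988, 0.153, -0.0, -0.0]
force: [0.1, -0.6, -0.7]
finger_gap: 0.584
gripper_force: 0.0
t: 3.85
tcp_pos: [0.5012, -0.2597, 0.1312]
tool_rot: [0.675, 0.738, -0.0, -0.0]
force: [1.2, 0.7, -0.3]
finger_gap: 0.586
gripper_force: 0.0
t 3.85 tcp [ 0.5012 -0.2597  0.1312] psi 5.2 gap 50.0mm grip 0.0 F [ 1.2  0.7 -0.3] q6 -0.77 q1 -0.68
total [1.52 2.4  3.25] turn 0.04 per row [0.38  0.6   0.812] 0.011
```

```bash
python3 -m handwheel '[[[0.38,0.6,0.81,0],[0.38,0.6,0.81,0],[0.38,0.6,0.81,0],[0.38,0.6,0.81,0],[0,0,0,0],[0,0,0.6,0],[0,0,0.6,0],[0,0,0.5,0],[0,0,0,0]]]' 46 30
python3 k.py .5575 -.2165 .006 4.9 1
python3 - <<'E'
from h import *
im,d=snap('top','top1'); c=im[170:310,265:435,::-1]
cv2.imwrite('pics/c3.png',cv2.resize(c,None,fx=4.5,fy=4.2,interpolation=cv2.INTER_CUBIC))
E
```

```text
t: 4.97
tcp_pos: [0.5568, -0.2177, 0.0066]
tool_rot: [0.676, 0.737, -0.0, -0.001]
force: [-0.7, -1.3, 0.2]
finger_gap: 0.54
gripper_force: 0.0
t 4.97 tcp [ 0.5568 -0.2177  0.0066] psi 4.9 gap 46.1mm grip 0.0 F [-0.7 -1.3  0.2] q6 -0.64 q1 -0.56
total [0.04 0.03 0.03] turn -0.0 per row [0.045 0.033 0.025] -0.003
```

View pics/c3.png

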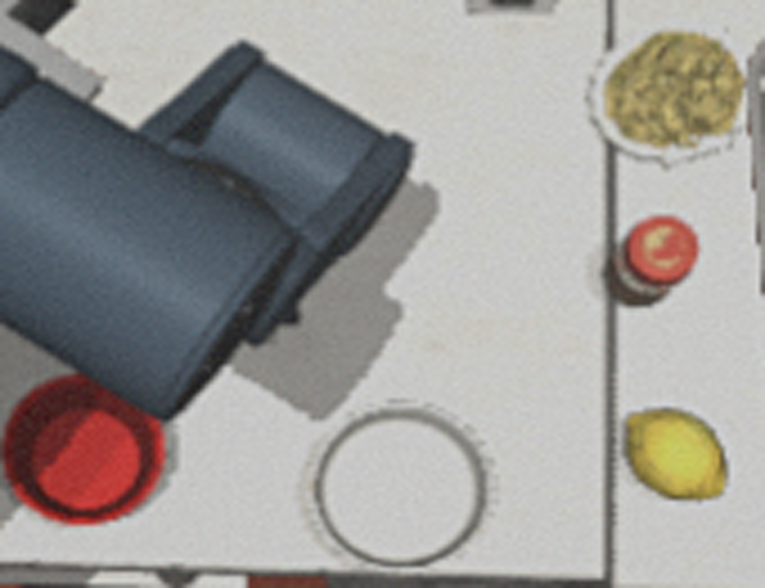

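The bowl ring is at crop (402,486), which gives about (0.3935,-0.303) and matches the first reading. The hand clears the slicer handle. I'll close and check the grip.

```bash
python3 -m handwheel '[[[0,0,0,0],[0,0,0,0],[0,0,0,0],[0,0,0,0],[0,0,-0.5,0],[0,0,-0.7,0],[0,0,0,0]]]' 10 30
python3 k.py .56 -.245 .038 4.9 2
```

```text
t: 5.9
tcp_pos: [0.559, -0.2185, 0.04]
tool_rot: [0.676, 0.737, 0.0, 0.002]
force: [-0.9, 0.5, -1.2]
finger_gap: 0.333
gripper_force: 29.7
t 5.90 tcp [ 0.559  -0.2185  0.04  ] psi 4.9 gap 28.4mm grip 29.7 F [-0.9  0.5 -1.2] q6 -0.64 q1 -0.56
total [-1.06 -0.05  0.08] turn 0.0 per row [-0.529 -0.026  0.04 ] 0.002
```

```bash
python3 -m handwheel '[[[-0.66,0.1,0,-1],[-0.67,0.15,0,-1],[-0.67,0.2,0,-1],[-0.67,0.25,0,-1],[0,0,0,-1],[0,0,0,-1],[0,0,0,-1],[0,0,0,-1],[0,0,0,-1],[0,0,0,-0.18],[0,0,0,0]]]'
python3 k.py .571 -.285 .0065 60 4
```

```text
t: 7.28
tcp_pos: [0.5905, -0.2773, 0.0379]
tool_rot: [0.259, 0.966, 0.0, -0.0]
force: [-1.1, -0.6, -1.0]
finger_gap: 0.328
gripper_force: 29.7
t 7.28 tcp [ 0.5905 -0.2773  0.0379] psi 59.9 gap 28.0mm grip 29.7 F [-1.1 -0.6 -1. ] q6 -1.66 q1 -0.61
total [ 0.52 -0.66  1.25] turn -0.01 per row [ 0.13  -0.164  0.314] -0.003
```

```bash
python3 -m handwheel '[[[0.13,-0.16,0.35,0],[0.13,-0.16,0.35,0],[0.13,-0.16,0.3,0],[0.13,-0.16,0.2,0],[0,0,0,0]]]'
python3 -m handwheel '[[[0,0,0,0],[0,0,0,0],[0,0,-1,0],[0,0,-1,0],[0,0,-0.5,0],[0,0,0,0]]]' 46
python3 k.py .5 -.3 .07 60 4
python3 - <<'E'
from h import *
snap('top','top2'); im,d=snap('side','side2'); c=im[230:380,270:440,::-1]
cv2.imwrite('pics/c4.png',cv2.resize(c,None,fx=4.5,fy=4,interpolation=cv2.INTER_CUBIC))
E
```

```text
t: 7.9
tcp_pos: [0.5717, -0.2847, 0.0085]
tool_rot: [0.259, 0.966, 0.0, 0.001]
force: [0.4, 1.9, 3.7]
finger_gap: 0.333
gripper_force: 30.2
t: 8.65
tcp_pos: [0.5717, -0.2852, 0.0712]
tool_rot: [0.259, 0.966, -0.0, 0.001]
force: [0.2, -0.0, 0.1]
finger_gap: 0.536
gripper_force: 0.0
t 8.65 tcp [ 0.5717 -0.2852  0.0712] psi 60.0 gap 45.7mm grip 0.0 F [ 0.2 -0.   0.1] q6 -1.68 q1 -0.64
total [ 2.19 -1.95  0.05] turn 0.0 per row [ 0.547 -0.487  0.011] 0.0
```

View pics/c4.png

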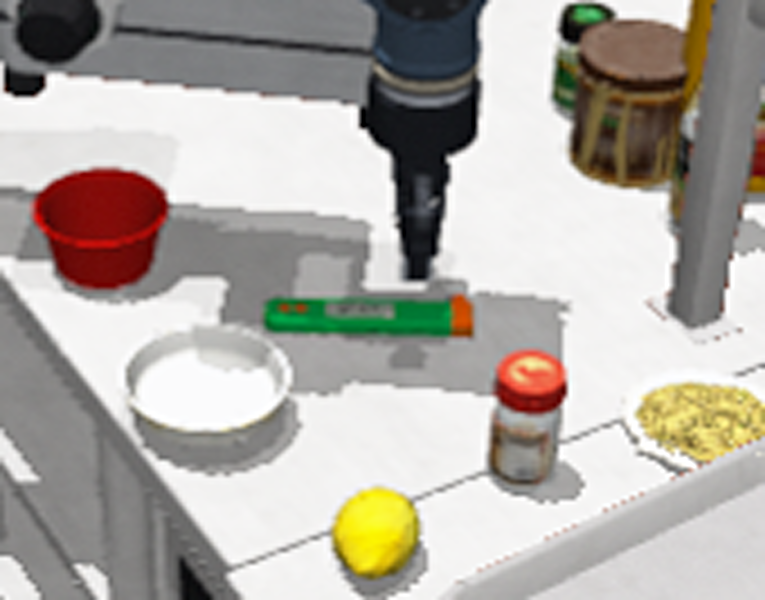

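The side view shows the thermometer lying free, from the tail at crop (267,308) to the orange end at (472,305). The probe is hidden behind the hand. Nothing else has moved. I'll check the pose numerically.

Run:
```python
from h import *
np.set_printoptions(precision=4,suppress=True)
z=np.load('pics/side2.npz');im=z['im'].astype(int)
f=lambda P:[(270,230)]+0*proj('side',P)
for uv in [(267,305),(472,303)]:
    print(atz('side',(270+(uv[0]+.5)/4.5-.5,230+(uv[1]+.5)/4-.5),.016))
g=(im[:,:,1]>im[:,:,0]*1.5)&(im[:,:,1]>im[:,:,2]*1.3)&(im[:,:,1]>80)
o=(im[:,:,0]>im[:,:,1]*1.6)&(im[:,:,0]>150)&(im[:,:,2]<90)
v,u=np.nonzero(g[295:320,320:385]);v+=295;u+=320
Q=np.array([atz('side',(a,b),.012) for a,b in zip(u,v)])
m=Q.mean(0);w=np.linalg.svd(Q-m)[2][0];w*=np.sign(w[1]);print('green mean',m,'dir',np.degrees(np.arctan2(w[1],w[0])),len(Q))
# predicted body outline, px in full image
t=np.radians(150);yb=np.array([np.cos(t),np.sin(t)]);xb=np.array([yb[1],-yb[0]]);mid=np.array([.545,-.27])
O=mid+.005*xb
for n,(a,b,c) in dict(tail1=(-.02,.075,.016),tail2=(.01,.075,.016),nose1=(-.02,-.075,.016),nose2=(.01,-.075,.016),hinge=(.014,-.066,.008)).items():
    P=np.r_[O+a*xb+b*yb,c]; print(n,P,(proj('side',P)[0]-[270,230])*[4.5,4],proj('top',P)[0])
zz=np.load('pics/top2.npz')['im']; c=zz[170:310,265:435,::-1]
cv2.imwrite('pics/c5.png',cv2.resize(c,None,fx=4.5,fy=4.2,interpolation=cv2.INTER_CUBIC))
```

```text
[ 0.4851 -0.2322  0.016 ]
[ 0.6151 -0.3014  0.016 ]
green mean [ 0.5395 -0.2748  0.012 ] dir 150.13420575182693 290
tail1 [ 0.4725 -0.2455  0.016 ] [258.9545 318.4641] [333.1015 258.3333]
tail2 [ 0.4875 -0.2195  0.016 ] [259.6982 293.2102] [324.1102 252.8417]
nose1 [ 0.6025 -0.3205  0.016 ] [470.2117 320.9049] [360.0665 214.6439]
nose2 [ 0.6175 -0.2945  0.016 ] [467.7391 295.5361] [351.1746 209.2842]
hinge [ 0.6117 -0.2865  0.008 ] [454.3748 299.4035] [348.1783 211.7693]
```

```bash
python3 -m handwheel '[[[0,0,0,-1],[0,0,0,-1],[0,0,0,-1],[0,0,0,-1],[0,0,0,-0.83],[0,0,0,0]]]' 0 20
python3 k.py .599 -.2135 .071 89 3
```

```text
t: 9.5
tcp_pos: [0.5706, -0.2843, 0.0692]
tool_rot: [0.009, 1.0, 0.001, -0.001]
force: [0.8, 0.8, 0.0]
finger_gap: -0.001
gripper_force: 0.0
t 9.50 tcp [ 0.5706 -0.2843  0.0692] psi 88.9 gap -0.1mm grip 0.0 F [0.8 0.8 0. ] q6 -2.19 q1 -0.64
total [-1.08  2.85 -0.07] turn -0.01 per row [-0.361  0.951 -0.024] -0.004
```

View pics/c5.png

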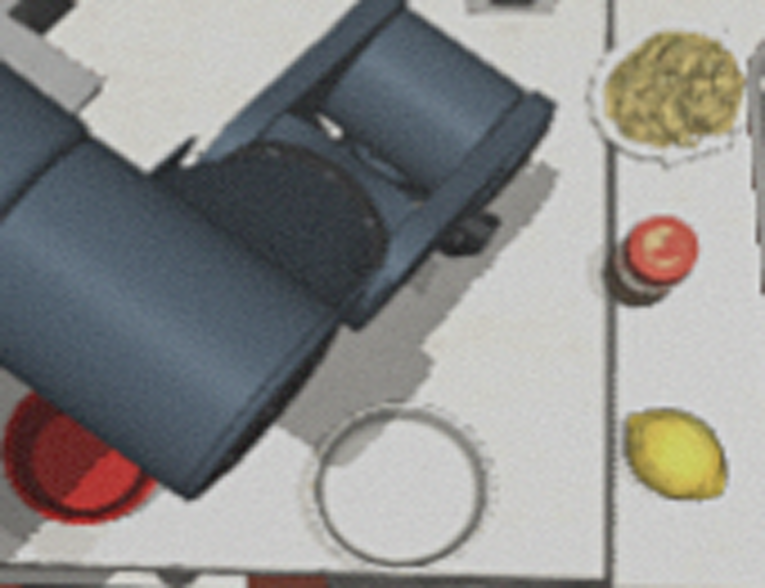

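From above the arm hides the thermometer, with the bowl at crop (402,486) and the tub unmoved. I'll go to the push start.

```bash
python3 -m handwheel '[[[-0.36,0.95,0,0],[-0.36,0.95,0,0],[-0.36,0.95,0,0],[0,0,0.8,0],[0,0,0.8,0],[0,0,0.6,0],[0,0,0.36,0],[0,0,0,0]]]'
python3 k.py .599 -.2135 .005 89 1
python3 -m handwheel '[[[-0.21,0.036,0,0.667],[-0.21,0.036,0,0.667],[-0.21,0.036,0,0.667],[-0.21,0.036,0,0.667],[-0.21,0.036,0,0.667],[-0.21,0.036,0,0.667],[-0.21,0.036,0,0.667],[-0.21,0.036,0,0.667],[-0.21,0.036,0,0.667],[-0.21,0.036,0,0.667],[-0.21,0.036,0,0.667],[-0.21,0.036,0,0.667],[-0.21,0.036,0,0.667],[-0.21,0.036,0,0.667]]]'
python3 k.py .599 -.2135 .005 33 1
python3 - <<'E'
from h import *
snap('side','side3'); snap('top','top3')
E
```

```text
t: 10.5
tcp_pos: [0.5988, -0.2143, 0.0053]
tool_rot: [0.009, 1.0, 0.0, -0.001]
force: [1.5, -0.5, 1.2]
finger_gap: 0.002
gripper_force: 0.0
t 10.50 tcp [ 0.5988 -0.2143  0.0053] psi 88.9 gap 0.2mm grip 0.0 F [ 1.5 -0.5  1.2] q6 -2.07 q1 -0.52
total [-0.01  0.03  0.01] turn -0.01 per row [-0.006  0.03   0.011] -0.012
t: 12.25
tcp_pos: [0.6686, -0.2358, 0.0074]
tool_rot: [0.479, 0.878, 0.0, 0.001]
force: [-0.2, 0.6, -0.7]
finger_gap: 0.002
gripper_force: 0.0
t 12.25 tcp [ 0.6686 -0.2358  0.0074] psi 32.8 gap 0.1mm grip 0.0 F [-0.2  0.6 -0.7] q6 -1.07 q1 -0.50
total [ 2.26 -1.86  0.09] turn -0.03 per row [ 2.259 -1.855  0.091] -0.031
```

Run:
```python
from h import *
im=np.load('pics/side3.npz')['im'];c=im[270:350,300:420,::-1]
cv2.imwrite('pics/c6.png',cv2.resize(c,None,fx=6.6,fy=6.6,interpolation=cv2.INTER_CUBIC))
```

```text
(no output)
```

View pics/c6.png

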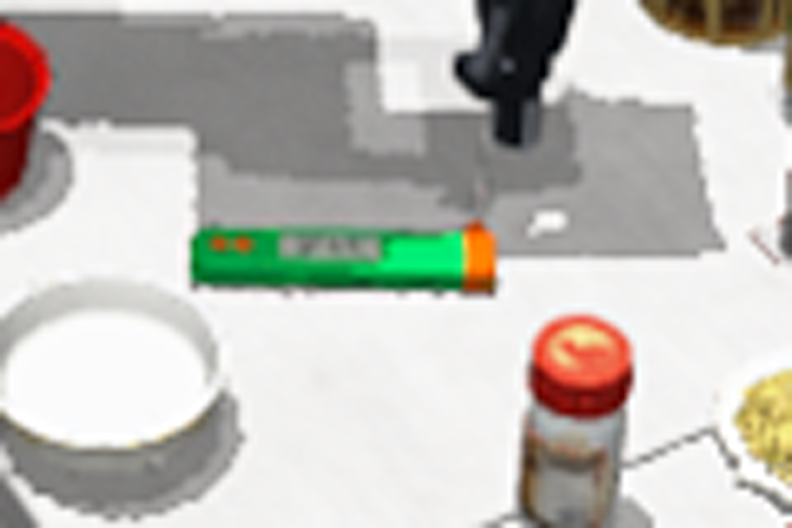

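The body is unmoved, with the orange end at crop (480,260). There's a faint rod stub going up from the hinge near (483,190). I'll compare it with projections for several probe angles.

Run:
```python
from h import *
h=np.array([.614,-.2885])
print('tcp proj',(proj('side',[.6686,-.2358,.005])[0]-[300,270])*6.6,'hinge',(proj('side',[*h,.008])[0]-[300,270])*6.6)
for a in (85,80,75,60,45,35,28,22,15,0,-20):
    t=np.radians(a); print(a,[tuple(np.round((proj('side',[h[0]+r*np.cos(t),h[1]+r*np.sin(t),.008])[0]-[300,270])*6.6).astype(int)) for r in (.02,.04,.06,.09,.122)])
```

```text
tcp proj [507.35673034 139.26323045] hinge [474.57333851 230.8051318 ]
85 [(np.int64(456), np.int64(206)), (np.int64(437), np.int64(182)), (np.int64(419), np.int64(158)), (np.int64(392), np.int64(123)), (np.int64(364), np.int64(86))]
80 [(np.int64(459), np.int64(205)), (np.int64(443), np.int64(180)), (np.int64(428), np.int64(155)), (np.int64(406), np.int64(119)), (np.int64(382), np.int64(81))]
75 [(np.int64(462), np.int64(204)), (np.int64(450), np.int64(179)), (np.int64(438), np.int64(153)), (np.int64(420), np.int64(116)), (np.int64(402), np.int64(78))]
60 [(np.int64(472), np.int64(204)), (np.int64(470), np.int64(177)), (np.int64(468), np.int64(151)), (np.int64(465), np.int64(113)), (np.int64(462), np.int64(73))]
45 [(np.int64(483), np.int64(205)), (np.int64(491), np.int64(179)), (np.int64(499), np.int64(154)), (np.int64(511), np.int64(117)), (np.int64(523), np.int64(79))]
35 [(np.int64(490), np.int64(206)), (np.int64(504), np.int64(182)), (np.int64(519), np.int64(159)), (np.int64(540), np.int64(124)), (np.int64(562), np.int64(88))]
28 [(np.int64(494), np.int64(208)), (np.int64(513), np.int64(186)), (np.int64(532), np.int64(164)), (np.int64(560), np.int64(131)), (np.int64(588), np.int64(97))]
22 [(np.int64(498), np.int64(210)), (np.int64(520), np.int64(189)), (np.int64(543), np.int64(168)), (np.int64(576), np.int64(138)), (np.int64(610), np.int64(107))]
15 [(np.int64(502), np.int64(212)), (np.int64(528), np.int64(193)), (np.int64(554), np.int64(175)), (np.int64(593), np.int64(148)), (np.int64(633), np.int64(119))]
0 [(np.int64(508), np.int64(218)), (np.int64(542), np.int64(204)), (np.int64(575), np.int64(192)), (np.int64(624), np.int64(172)), (np.int64(676), np.int64(152))]
-20 [(np.int64(514), np.int64(227)), (np.int64(554), np.int64(222)), (np.int64(593), np.int64(218)), (np.int64(652), np.int64(212)), (np.int64(714), np.int64(205))]
```

Run:
```python
from h import *
h=np.array([.6145,-.288])
for f,n in (('side3','side'),('top3','top')):
    g=np.load(f'pics/{f}.npz')['im'].mean(2).astype(np.float32)
    for a in range(90,-30,-4):
        row=[]
        for r in np.arange(.025,.122,.012):
            t=np.radians(a);p=proj(n,[h[0]+r*np.cos(t),h[1]+r*np.sin(t),.008])[0].astype(np.float32)
            row.append(int(cv2.getRectSubPix(g,(1,1),(float(p[0]),float(p[1])))[0,0]))
        print(n,a,row)
im=np.load('pics/side3.npz')['im'][275:312,350:400].astype(float)
o=np.clip((im-60)*2,0,255).astype(np.uint8)
cv2.imwrite('pics/c7.png',cv2.resize(o[:,:,::-1],None,fx=16,fy=16,interpolation=cv2.INTER_CUBIC))
```

```text
side 90 [135, 152, 127, 125, 159, 164, 164, 167, 152]
side 86 [131, 145, 128, 133, 161, 165, 169, 170, 167]
side 82 [127, 134, 127, 131, 164, 163, 169, 238, 189]
side 78 [125, 127, 126, 124, 141, 160, 197, 244, 244]
side 74 [123, 126, 125, 126, 126, 131, 210, 241, 243]
side 70 [121, 125, 126, 128, 127, 127, 202, 229, 225]
side 66 [117, 125, 128, 128, 127, 125, 203, 229, 229]
side 62 [119, 126, 128, 127, 126, 123, 206, 218, 92]
side 58 [129, 138, 127, 121, 125, 124, 202, 68, 46]
side 54 [132, 135, 123, 123, 141, 123, 148, 16, 32]
side 50 [133, 126, 123, 129, 79, 40, 35, 17, 18]
side 46 [134, 118, 125, 126, 35, 20, 18, 19, 19]
side 42 [137, 125, 126, 128, 18, 38, 69, 44, 27]
side 38 [148, 126, 126, 127, 86, 82, 84, 171, 235]
side 34 [160, 127, 126, 126, 112, 112, 129, 138, 170]
side 30 [165, 133, 127, 127, 130, 130, 124, 157, 162]
side 26 [167, 142, 127, 126, 129, 128, 142, 163, 162]
side 22 [168, 150, 127, 126, 128, 137, 166, 166, 167]
side 18 [167, 156, 128, 127, 133, 167, 167, 167, 166]
side 14 [167, 162, 140, 128, 131, 165, 168, 163, 164]
side 10 [167, 167, 158, 127, 150, 166, 170,
[... 1218 characters left out ...]
8, 86, 81, 65]
top 26 [124, 65, 43, 98, 91, 89, 73, 74, 58]
top 22 [121, 60, 56, 77, 88, 76, 44, 53, 68]
top 18 [119, 48, 85, 49, 86, 83, 51, 70, 77]
top 14 [124, 60, 115, 42, 82, 81, 66, 76, 84]
top 10 [131, 118, 136, 64, 57, 83, 76, 79, 90]
top 6 [139, 170, 132, 111, 46, 80, 79, 82, 93]
top 2 [141, 197, 132, 132, 54, 52, 82, 81, 84]
top -2 [139, 196, 132, 132, 120, 48, 59, 81, 82]
top -6 [133, 171, 131, 132, 132, 56, 57, 58, 79]
top -10 [131, 137, 131, 129, 136, 128, 56, 49, 66]
top -14 [132, 135, 134, 130, 132, 130, 133, 107, 94]
top -18 [132, 134, 132, 132, 131, 126, 134, 132, 203]
top -22 [130, 135, 134, 133, 132, 132, 134, 135, 202]
top -26 [131, 135, 134, 135, 134, 130, 136, 134, 196]
```

View pics/c7.png

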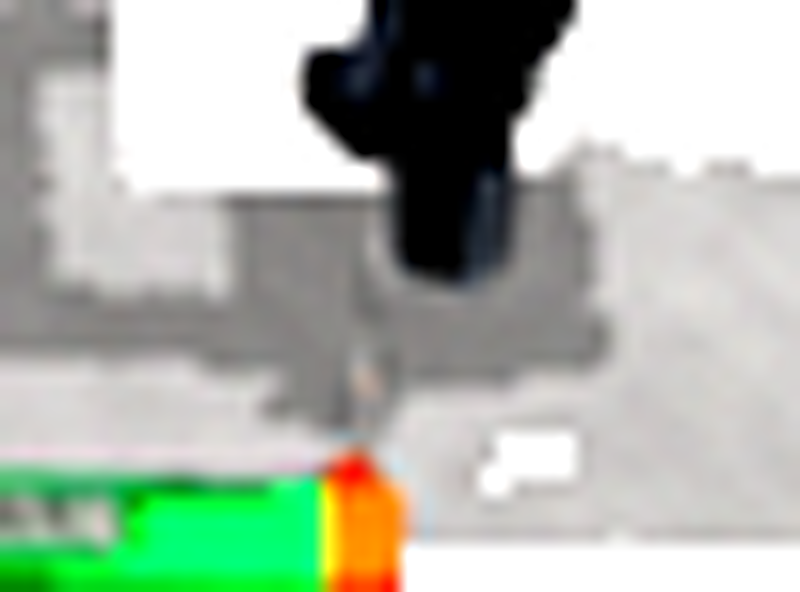

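In the contrast crop the rod runs straight up from the hinge, from (358,460) to (370,225). That is about 57°, so it lies behind the finger: the fingertip rode over it. I'll lift, go back behind the rod and push lower.

```bash
python3 -m handwheel '[[[0,0,-0.9,0],[0,0,0,-1],[0,0,0,-1],[0,0,0,-1],[0,0,0,-1],[0,0,0,-1],[0,0,0,-0.4],[0,0,0,0]]]'
python3 k.py .631 -.2137 .030 65 2
```

```text
t: 13.35
tcp_pos: [0.6685, -0.2355, 0.0308]
tool_rot: [0.213, 0.977, -0.0, 0.001]
force: [0.1, -0.5, -0.2]
finger_gap: -0.004
gripper_force: 0.0
t 13.35 tcp [ 0.6685 -0.2355  0.0308] psi 65.4 gap -0.3mm grip 0.0 F [ 0.1 -0.5 -0.2] q6 -1.64 q1 -0.50
total [1.73 0.17 0.03] turn 0.06 per row [0.864 0.084 0.014] 0.03
```

```bash
python3 -m handwheel '[[[0.86,0.08,0,0],[0.86,0.08,0,0],[0,0,0.6,0],[0,0,0.4,0],[0,0,0.1,0],[0,0,0,0]]]'
python3 k.py .631 -.2137 .002 65 1
python3 -m handwheel '[[[0,0,0.05,0],[0,0,0,0]]]'
python3 k.py .631 -.2137 .002 65 1
```

```text
t: 14.1
tcp_pos: [0.631, -0.2141, 0.001]
tool_rot: [0.214, 0.977, -0.0, 0.0]
force: [-0.1, -0.4, -0.3]
finger_gap: -0.0
gripper_force: 0.0
t 14.10 tcp [ 0.631  -0.2141  0.001 ] psi 65.3 gap -0.0mm grip 0.0 F [-0.1 -0.4 -0.3] q6 -1.63 q1 -0.49
total [ 0.01  0.02 -0.04] turn 0.06 per row [ 0.009  0.016 -0.04 ] 0.057
t: 14.35
tcp_pos: [0.6307, -0.2139, 0.0003]
tool_rot: [0.213, 0.977, -0.0, 0.0]
force: [-0.4, -0.5, -0.1]
finger_gap: -0.0
gripper_force: 0.0
t 14.35 tcp [ 6.307e-01 -2.139e-01  3.000e-04] psi 65.4 gap -0.0mm grip 0.0 F [-0.4 -0.5 -0.1] q6 -1.63 q1 -0.49
total [-0.01  0.01 -0.07] turn 0.06 per row [-0.007  0.011 -0.069] 0.058
```

```bash
python3 -m handwheel '[[[-0.21,0.036,0,0.667],[-0.21,0.036,0,0.667],[-0.21,0.036,0,0.667],[-0.21,0.036,0,0.667],[-0.21,0.036,0,0.667],[-0.21,0.036,0,0.667],[-0.21,0.036,0,0.667],[-0.21,0.036,0,0.667],[-0.21,0.036,0,0.667],[-0.21,0.036,0,0.667],[-0.21,0.036,0,0.667],[-0.21,0.036,0,0.667]]]'
python3 k.py
cat > rod.py <<'E'
# angle profile of the rod (deviation from local median at each radius) seen from side
import sys; from h import *
f=sys.argv[1]; h=np.array([float(sys.argv[2]),float(sys.argv[3])]); a0,a1=int(sys.argv[4]),int(sys.argv[5])
im,d=snap('side',f); g=im.astype(np.float32).mean(2)
A=np.arange(a0,a1,-1); M=[]
for a in A:
    t=np.radians(a); R_=np.arange(.03,.12,.004)
    P=proj('side',np.c_[h[0]+R_*np.cos(t),h[1]+R_*np.sin(t),0*R_+.008]).astype(np.float32)
    M.append(cv2.remap(g,P[:,0].reshape(1,-1),P[:,1].reshape(1,-1),cv2.INTER_LINEAR)[0])
M=np.array(M); B=cv2.blur(M,(1,15)); s=np.abs(M-B); 
for i in range(0,len(A),1): print(A[i],' '.join('%4d'%x for x in M[i][::2]))
E
python3 rod.py side4 .6145 -.288 24 -24
```

```text
t: 15.85
tcp_pos: [0.6803, -0.2512, 0.0003]
tool_rot: [0.593, 0.805, 0.0, 0.0]
force: [0.2, -0.2, -0.1]
finger_gap: 0.0
gripper_force: 0.0
t 15.85 tcp [ 6.803e-01 -2.512e-01  3.000e-04] psi 17.2 gap 0.0mm grip 0.0 F [ 0.2 -0.2 -0.1] q6 -0.81 q1 -0.51
24  147  136  126  129   63   51   80   74   93  121  125  184
23  153  140  127  130   72   64   77   79  107  126  126  169
22  156  143  128  130   79   76   78   91  118  129  127  151
21  160  148  132  132   87   86   83  105  123  129  128  133
20  162  154  136  134   99  100   92  115  127  130  126  125
19  164  157  139  137  111  114  108  126  132  132  126  133
18  165  157  142  139  121  123  122  135  135  133  133  145
17  166  156  144  140  130  128  132  134  135  134  137  155
16  166  155  142  140  133  132  135  132  132  132  143  160
15  165  154  139  138  132  133  133  127  130  133  150  163
14  163  153  136  136  129  130  131  124  128  142  157  165
13  160  151  133  134  127  129  129  124  130  154  162  167
12  158  149  130  132  127  128  129  125  135  160  166  167
11  156  146  128  131  127  1
[... 1478 characters left out ...]
  160  160  215  169  159  160  163  162  166  165  164  166
-14  160  159  222  168  158  161  163  162  166  165  163  166
-15  160  160  228  173  158  161  163  162  166  165  163  166
-16  160  163  234  182  157  160  163  162  166  165  163  165
-17  160  165  240  191  162  160  164  162  166  165  163  164
-18  160  168  245  204  166  160  164  161  166  165  163  164
-19  160  169  244  215  169  160  165  161  165  165  163  164
-20  160  171  244  224  171  160  164  160  165  165  163  164
-21  160  172  244  228  172  160  163  160  164  165  164  164
-22  160  174  244  233  170  160  163  159  163  165  164  165
-23  160  174  243  237  169  160  162  158  162  165  164  165
```

The rod shows as a ridge at about 17°, matching the finger, so it's following this time. I'll push on toward the stop at about -20°.

```bash
python3 -m handwheel '[[[-0.21,0.036,0,0.667],[-0.21,0.036,0,0.667],[-0.21,0.036,0,0.667],[-0.21,0.036,0,0.667],[-0.21,0.036,0,0.667],[-0.21,0.036,0,0.667],[-0.21,0.036,0,0.667],[-0.21,0.036,0,0.667],[-0.16,0.027,0,0.5],[0,0,0,0]]]'
python3 k.py
python3 rod.py side5 .6145 -.288 -8 -36
```

```text
t: 17.15
tcp_pos: [0.6892, -0.2963, 0.0003]
tool_rot: [0.807, 0.59, 0.0, 0.0]
force: [0.2, -0.3, -0.0]
finger_gap: 0.003
gripper_force: 0.0
t 17.15 tcp [ 6.892e-01 -2.963e-01  3.000e-04] psi -17.6 gap 0.3mm grip 0.0 F [ 0.2 -0.3 -0. ] q6 -0.25 q1 -0.55
-8  123  126  124  126  116   27   89   82   76  128  131  126
-9  122  130  124  126  112   35   82   82   93  129  128  128
-10  122  134  124  124  110   46   76   80  105  129  128  129
-11  122  139  124  122  110   57   69   73  115  128  128  129
-12  122  144  126  121  111   66   67   70  122  127  127  129
-13  123  150  130  120  115   74   70   69  126  126  126  129
-14  124  158  135  120  121   82   74   84  130  124  125  127
-15  125  166  139  121  128  100   80  104  133  125  137  126
-16  125  168  143  123  138  117   94  126  142  130  151  145
-17  126  167  147  125  138  132  107  140  151  136  161  162
-18  126  166  151  126  138  141  116  143  155  138  159  166
-19  126  164  149  127  138  144  123  145  153  138  156  165
-20  127  163  148  127  140  146  126  144  152  135  149  166
-21  127  162  14
[... 242 characters left out ...]
  125  149  141  123  122  128  126  122  124  147  163  167
-26  125  144  137  123  122  124  126  123  125  154  165  167
-27  124  138  133  124  123  124  126  124  125  157  167  167
-28  124  133  130  125  124  125  126  125  125  152  167  167
-29  123  127  126  126  125  125  125  125  124  148  168  167
-30  123  121  123  127  126  125  125  125  124  145  168  167
-31  123  121  124  127  126  125  126  126  123  142  169  167
-32  124  122  124  127  126  125  126  127  123  139  170  167
-33  125  122  125  127  126  124  126  127  127  145  170  168
-34  126  123  125  127  127  125  125  126  137  151  170  169
-35  127  124  126  127  127  127  124  125  146  157  170  169
```

```bash
python3 -m handwheel '[[[-0.11,0.02,0,0.33],[-0.11,0.02,0,0.33],[-0.11,0.02,0,0.33],[0,0,0,0]]]'
python3 k.py
cat > body.py <<'E'
import sys; from h import *
im,d=snap('side',sys.argv[1]); im=im.astype(int)
g=(im[:,:,1]>im[:,:,0]*1.5)&(im[:,:,1]>im[:,:,2]*1.3)&(im[:,:,1]>80)
v,u=np.nonzero(g[270:330,310:400]);v+=270;u+=310
Q=np.array([atz('side',(a,b),.012) for a,b in zip(u,v)])
m=Q.mean(0);w=np.linalg.svd(Q-m)[2][0];w*=np.sign(w[1]);print('green mean',m.round(4),'dir',np.degrees(np.arctan2(w[1],w[0])).round(1),len(Q))
E
python3 body.py b5; python3 rod.py side6 .6145 -.288 -12 -32
```

```text
t: 17.7
tcp_pos: [0.6879, -0.3048, 0.0002]
tool_rot: [0.837, 0.547, -0.0, 0.0]
force: [0.2, 0.7, -0.1]
finger_gap: -0.0
gripper_force: 0.0
t 17.70 tcp [ 6.879e-01 -3.048e-01  2.000e-04] psi -23.7 gap -0.0mm grip 0.0 F [ 0.2  0.7 -0.1] q6 -0.15 q1 -0.57
green mean [ 0.5395 -0.2747  0.012 ] dir 150.1 288
-12  124  126  124  124  111   19   97   89   62  128  137  152
-13  124  126  124  124  110   13   89   87   75  130  133  143
-14  125  126  124  124  110   21   80   84   91  129  127  135
-15  125  125  124  124  110   30   72   80  102  129  127  128
-16  126  126  124  122  110   39   65   73  110  129  127  127
-17  126  129  124  121  106   47   59   68  118  129  127  127
-18  127  133  125  118  104   58   53   65  123  128  127  127
-19  128  135  131  116  104   74   56   66  122  127  127  127
-20  128  139  137  118  105   90   77   74  119  124  131  127
-21  129  142  143  124  109  102   97   99  121  121  137  137
-22  129  146  151  130  113  110  116  123  134  123  144  150
-23  129  149  157  135  118  114  124  151  145  129  145  155
-24  129  148  163  140  124  118  124  154  150  134  146  157
-25  129  147  161  145  131  121  123  153  149  141  143  160
-26  128  146  158  144  133  123  121  152  148  148  137  162
-27  128  144  156  145  133  123  118  145  144  151  131  163
-28  128  143  154  145  134  123  114  135  135  147  141  165
-29  127  141  152  145  134  123  111  125  127  145  150  167
-30  127  139  150  145  134  124  111  121  124  142  157  167
-31  126  137  145  141  132  124  116  123  124  139  164  168
```

```bash
python3 -m handwheel '[[[-0.11,0.02,0,0.33],[-0.11,0.02,0,0.33],[-0.11,0.02,0,0.33],[0,0,0,0]]]'
python3 k.py
python3 body.py b6; python3 rod.py side7 .6145 -.288 -18 -38
```

```text
t: 18.3
tcp_pos: [0.6856, -0.3129, 0.0002]
tool_rot: [0.864, 0.503, -0.0, 0.0]
force: [-0.5, -0.9, -0.1]
finger_gap: 0.003
gripper_force: 0.1
t 18.30 tcp [ 6.856e-01 -3.129e-01  2.000e-04] psi -29.6 gap 0.2mm grip 0.1 F [-0.5 -0.9 -0.1] q6 -0.06 q1 -0.58
green mean [ 0.5382 -0.2742  0.012 ] dir 145.7 294
-18  124  127  126  124  115   25   81   92   75  130  132  151
-19  124  127  126  124  111   27   77   89   88  130  127  145
-20  124  127  126  124  109   30   74   84  102  129  126  138
-21  124  127  126  124  108   31   71   75  109  129  127  133
-22  124  127  126  124  108   33   70   67  111  129  128  128
-23  123  127  126  125  109   43   69   59  113  129  128  127
-24  123  126  126  125  112   50   67   58  114  129  128  129
-25  122  125  127  126  115   58   66   62  112  126  126  130
-26  122  124  128  129  121   67   64   68  109  123  122  129
-27  121  124  129  132  128   85   88   87  115  123  119  129
-28  121  123  129  136  136  105  112  111  133  130  127  126
-29  120  122  130  139  145  123  137  135  150  136  135  122
-30  120  122  131  142  149  133  150  147  157  138  139  127
-31  121  122  130  141  146  134  149  148  157  138  139  139
-32  122  124  130  139  143  134  147  149  156  138  140  150
-33  124  125  130  138  140  134  146  148  150  135  148  159
-34  126  127  129  136  136  132  138  141  139  131  155  168
-35  128  128  129  135  133  128  129  133  128  127  161  169
-36  129  129  128  132  130  123  119  127  124  127  166  169
-37  131  131  128  130  127  119  114  127  125  126  171  169
```

The body has now turned about 4°, so the probe is against its stop. I'll lift, turn for the tail grasp and fit the body silhouette.

```bash
python3 -m handwheel '[[[0.2,0,0,0],[0,0,-1,0],[0,0,-1,1],[0,0,-1,1],[0,0,0,1],[0,0,0,1],[0,0,0,1],[0,0,0,1],[0,0,0,1],[0,0,0,1],[0,0,0,1],[0,0,0,1],[0,0,0,1],[0,0,0,1],[0,0,0,1],[0,0,0,1],[0,0,0,1],[0,0,0,0.9]]]' 46
cat > fit.py <<'E'
import sys; from h import *
from scipy.optimize import minimize
n,f=sys.argv[1:3]; x0=np.array([float(v) for v in sys.argv[3:6]])
im,d=snap(n,f); r,g,b=im.astype(int).transpose(2,0,1)
m=((g>r*1.4)&(g>b*1.25)&(g>70))|((r>g*1.5)&(g>b*1.4)&(r>110))
S=8
def hull(x):
    t=np.radians(x[2]);yb=np.array([np.cos(t),np.sin(t)]);xb=np.array([yb[1],-yb[0]])
    P=[np.r_[x[:2]+a*xb+c*yb,z] for a in(-.015,.015) for c in(-.075,.075) for z in(0,.016)]
    return cv2.convexHull(proj(n,P).astype(np.float32))
c=hull(x0).reshape(-1,2); u0,v0=np.floor(c.min(0)).astype(int)-12; u1,v1=np.ceil(c.max(0)).astype(int)+12
M=cv2.resize(m[v0:v1,u0:u1].astype(np.float32),None,fx=S,fy=S,interpolation=cv2.INTER_LINEAR)
def cost(x):
    h=((hull(x).reshape(-1,2)-[u0,v0]+.5)*S-.5); I=np.zeros(M.shape,np.float32); cv2.fillConvexPoly(I,np.round(h*16).astype(np.int32),1.0,cv2.LINE_8,4)
    return float(np.abs(I-M).sum()/M.sum())
best=min((minimize(lambda s:cost(x0+s*[.004,.004,4]),k,method='Nelder-Mead',options=dict(initial_simplex=np.array(k)+np.array([[0,0,0],[1.5,0,0],[0,1.5,0],[0,0,1.5]]))) for k in([0,0,0],[-1,-1,-1],[1,1,1])),key=lambda r:r.fun)
x=x0+best.x*[.004,.004,4]; t=np.radians(x[2]); print(n,'mid',x[:2].round(4),'dir',x[2].round(1),'err',round(best.fun,3),'tail',(x[:2]+.075*np.array([np.cos(t),np.sin(t)])).round(4))
E
python3 k.py; python3 fit.py side s8 .546 -.271 145; python3 fit.py top t8 .546 -.271 145
```

```text
t: 20.65
tcp_pos: [0.6888, -0.3081, 0.0773]
tool_rot: [0.953, -0.302, 0.001, 0.0]
force: [-0.3, 0.2, -1.0]
finger_gap: 0.541
gripper_force: 0.0
t 20.65 tcp [ 0.6888 -0.3081  0.0773] psi -125.1 gap 46.2mm grip 0.0 F [-0.3  0.2 -1. ] q6 1.62 q1 -0.57
side mid [ 0.5465 -0.2712] dir 145.9 err 0.385 tail [ 0.4844 -0.2291]
top mid [ 0.5427 -0.268 ] dir 145.3 err 0.517 tail [ 0.481  -0.2253]
```

```bash
sed -i "s/^S=8/S=8; m=cv2.morphologyEx(m.astype(np.uint8),cv2.MORPH_CLOSE,np.ones((9,9)))/" fit.py
python3 fit.py side s9 .546 -.271 145
python3 - <<'E'
from h import *
im=np.load('pics/s9.npz')['im'][285:325,322:382]
r,g,b=im.astype(int).transpose(2,0,1)
m=((g>r*1.4)&(g>b*1.25)&(g>70))*1+((r>g*1.5)&(g>b*1.4)&(r>110))*2
for row in m[::1]: print(''.join('.go#'[x] for x in row))
E
```

```text
side mid [ 0.5465 -0.2711] dir 146.0 err 0.23 tail [ 0.4844 -0.2291]
............................................................
............................................................
............................................................
............................................................
............................................................
............................................................
............................................................
............................................................
............................................................
............................................................
............................................................
............................................................
............................................................
............................................................
............................................................
............................................................
.......................................................
[... 708 characters left out ...]
ggggggggggggggggg.oooo.......
.......................................gggggggggoooo........
...................................................o........
............................................................
............................................................
............................................................
............................................................
............................................................
............................................................
............................................................
...........................................................o
...........................................................o
```

```bash
python3 k.py .4785 -.2252 .05 -124 10
```

```text
t 20.80 tcp [ 0.6888 -0.3082  0.0769] psi -124.9 gap 46.1mm grip 0.0 F [-0.5 -0.2  0.7] q6 1.61 q1 -0.57
total [-8.8   2.08  1.06] turn -0.14 per row [-0.88   0.208  0.106] -0.014
```

```bash
python3 -m handwheel '[[[-0.88,0.208,0.1,0],[-0.88,0.208,0.1,0],[-0.88,0.208,0.1,0],[-0.88,0.208,0.1,0],[-0.88,0.208,0.1,0],[-0.88,0.208,0.1,0],[-0.88,0.208,0.1,0],[-0.88,0.208,0.1,0],[-0.88,0.208,0.1,0],[-0.88,0.208,0.1,-0.14],[0,0,0,0]]]'
python3 k.py .4785 -.2252 .007 -124 3; python3 fit.py side s10 .546 -.271 146;  python3 fit.py top s10 .546 -.271 146
```

```text
t: 22.18
tcp_pos: [0.4769, -0.2238, 0.0507]
tool_rot: [0.956, -0.293, -0.001, -0.0]
force: [-0.5, -0.7, -0.0]
finger_gap: 0.536
gripper_force: 0.0
t 22.18 tcp [ 0.4769 -0.2238  0.0507] psi -124.1 gap 45.8mm grip 0.0 F [-0.5 -0.7 -0. ] q6 1.51 q1 -0.65
total [0.09 0.01 1.75] turn -0.01 per row [0.029 0.004 0.582] -0.005
side mid [ 0.5457 -0.2717] dir 145.7 err 0.253 tail [ 0.4838 -0.2294]
top mid [ 0.5626 -0.2876] dir 158.2 err 2.547 tail [ 0.493  -0.2597]
```

```bash
python3 -m handwheel '[[[0.09,0,0.6,0],[0,0,0.6,0],[0,0,0.54,0],[0,0,0,0]]]'
python3 -m handwheel '[[[0,0,0,0],[0,0,0,0],[0,0,0,0],[0,0,-0.4,0],[0,0,-0.5,0],[0,0,-0.5,0],[0,0,-0.5,0],[0,0,-0.5,0],[0,0,0,0]]]' 10 20
python3 k.py
python3 - <<'E'
from h import *
im,d=snap('side','s11');im=im[230:330,300:420]
r,g,b=im.astype(int).transpose(2,0,1)
m=((g>r*1.4)&(g>b*1.25)&(g>70))*1+((r>g*1.5)&(g>b*1.4)&(r>110))*2
for i,row in enumerate(m): 
  if row.any(): print(230+i,''.join('.go#'[x] for x in row))
E
```

```text
t: 22.78
tcp_pos: [0.4791, -0.2252, 0.0049]
tool_rot: [0.956, -0.293, -0.002, -0.001]
force: [0.2, 0.4, 0.8]
finger_gap: 0.535
gripper_force: 0.0
t: 23.9
tcp_pos: [0.4807, -0.2264, 0.068]
tool_rot: [0.956, -0.293, 0.001, 0.0]
force: [-0.2, -0.0, -0.4]
finger_gap: 0.115
gripper_force: 0.0
t 23.90 tcp [ 0.4807 -0.2264  0.068 ] psi -124.1 gap 9.8mm grip 0.0 F [-0.2 -0.  -0.4] q6 1.52 q1 -0.65
231 ..................................................................................................ggg...................
232 ..................................................................................................gggggg................
233 .................................................................................................ggggggg................
234 .................................................................................................gggggggg...............
235 ..................................................................................................ggggg.................
248 ..............................................................................
[... 4342 characters left out ...]
....................................ooo..oo....ooo.........................
324 .................................................................................o.o...o..ooooo.........................
325 .................................................................................o...ooo..oo..o.........................
326 ..................................................................................o........oo.o.........................
327 .........................................................................................o..oo..........................
328 .........................................................................................o...o..........................
```

```bash
python3 fit.py side s12 .546 -.271 146; python3 k.py
```

```text
side mid [ 0.5513 -0.275 ] dir 145.4 err 0.252 tail [ 0.4896 -0.2324]
t 24.00 tcp [ 0.4799 -0.2259  0.0668] psi -124.1 gap 9.8mm grip 0.0 F [ 0.4 -0.6  0.7] q6 1.52 q1 -0.65
```

```bash
python3 -m handwheel '[[[0,0,0,0],[0,0,0,0]]]' 46; python3 k.py .4888 -.2318 .005 -124.6 4
```

```text
t: 24.25
tcp_pos: [0.4797, -0.2257, 0.0662]
tool_rot: [0.956, -0.293, -0.001, -0.0]
force: [-0.3, -0.5, -1.2]
finger_gap: 0.526
gripper_force: 0.0
t 24.25 tcp [ 0.4797 -0.2257  0.0662] psi -124.1 gap 44.9mm grip 0.0 F [-0.3 -0.5 -1.2] q6 1.52 q1 -0.65
total [ 0.44 -0.    2.45] turn 0.08 per row [ 0.11  -0.001  0.612] 0.02
```

```bash
python3 -m handwheel '[[[0.44,0,0.6,0],[0,0,0.8,0],[0,0,0.7,0],[0,0,0.38,0],[0,0,0,0]]]'
python3 -m handwheel '[[[0,0,0,0],[0,0,0,0],[0,0,0,0],[0,0,0,0]]]' 10 20
python3 k.py
```

```text
t: 24.88
tcp_pos: [0.4886, -0.2317, 0.0036]
tool_rot: [0.956, -0.293, -0.001, -0.0]
force: [-0.7, 1.1, 1.0]
finger_gap: 0.542
gripper_force: 0.0
t: 25.38
tcp_pos: [0.4894, -0.2322, 0.0051]
tool_rot: [0.956, -0.293, 0.0, 0.0]
force: [0.4, 0.5, 1.4]
finger_gap: 0.327
gripper_force: 19.9
t 25.38 tcp [ 0.4894 -0.2322  0.0051] psi -124.1 gap 27.9mm grip 19.9 F [0.4 0.5 1.4] q6 1.52 q1 -0.65
```

Gripped. I'll lift and see how it hangs.

```bash
python3 -m handwheel '[[[0,0,-0.4,0],[0,0,-0.6,0],[0,0,-0.8,0],[0,0,-0.8,0],[0,0,-0.8,0],[0,0,0,0]]]'
python3 k.py
cat > pr.py <<'E'
import sys; from h import *
im,d=snap('side',sys.argv[1]);u0,u1,v0,v1=map(int,sys.argv[2:6]);im=im[v0:v1,u0:u1]
r,g,b=im.astype(int).transpose(2,0,1)
m=((g>r*1.4)&(g>b*1.25)&(g>70))*1+((r>g*1.5)&(g>b*1.4)&(r>110))*2
for i,row in enumerate(m): 
  if row.any() and i%2==0: print(v0+i,''.join('.go#'[x] for x in row))
E
python3 pr.py s13 315 400 240 330
```

```text
t: 26.12
tcp_pos: [0.49, -0.2327, 0.0918]
tool_rot: [0.956, -0.293, 0.002, 0.001]
force: [-0.4, 1.0, -1.8]
finger_gap: 0.327
gripper_force: 20.9
t 26.12 tcp [ 0.49   -0.2327  0.0918] psi -124.1 gap 27.9mm grip 20.9 F [-0.4  1.  -1.8] q6 1.52 q1 -0.65
252 ..................................................................................g..
254 ..............................................................................g......
256 .................................................................................g...
284 ....................gg...............................................................
286 ....................oogg.gg..........................................................
288 ....................gggg..gggggg.....................................................
290 ....................gggggggggg.....gg................................................
292 ....................ggggggggggggg........g...........................................
294 .........................ggggggggggggg......ggggg....................................
296 ...............................gggg
[... 160 characters left out ...]
...........................ggggggggggggggoooo.........................
302 ...............................................gggggggg.ooo..........................
304 ....................................................gg.oooo..........................
320 ....................................................................oo.......o.......
322 ....................................................................o.ooo.oooooo.....
324 ..................................................................o.....oo.ooooo.....
326 ...................................................................o...o.......o.....
328 .......................................................................o..oo..o......
```

```bash
python3 -m handwheel '[[[0,0,-0.8,0],[0,0,-0.8,0],[0,0,0,0],[0,0,0,0]]]'
cat > tilt.py <<'E'
import sys; from h import *
from scipy.spatial.transform import Rotation as R
s=sense();Rm=R.from_quat(s['tool_rot']).as_matrix();p=np.array(s['tcp_pos']);ax=Rm[:,0]
im,d=snap('side',sys.argv[1]);r,g,b=im.astype(int).transpose(2,0,1)
o=((r>g*1.5)&(g>b*1.4)&(r>110)).astype(np.uint8)
gr=((g>r*1.4)&(g>b*1.25)&(g>70)).astype(np.uint8)
print('z',p[2].round(4))
best=[]
for th in range(-10,91,2):
    t=np.radians(th);dr=ax*np.cos(t)+[0,0,-np.sin(t)];nr=ax*np.sin(t)+np.array([0,0,np.cos(t)]);piv=p+[0,0,.006]
    bar=lambda a0,a1:cv2.convexHull(proj('side',[piv+a*dr+w*Rm[:,1]+h*nr for a in(a0,a1) for w in(-.015,.015) for h in(-.008,.008)]).astype(np.float32)).round().astype(np.int32)
    I=np.zeros(o.shape,np.uint8);cv2.fillConvexPoly(I,bar(.02,.135),1);J=np.zeros(o.shape,np.uint8);cv2.fillConvexPoly(J,bar(.137,.148),1)
    best.append((round(float((gr*I).sum()/I.sum()+(o*J).sum()/max(1,J.sum())),3),th))
print(sorted(best)[-4:])
E
python3 tilt.py s14; python3 k.py
```

```text
t: 26.68
tcp_pos: [0.4884, -0.2316, 0.1287]
tool_rot: [0.956, -0.293, -0.001, -0.0]
force: [-0.2, -0.1, -1.0]
finger_gap: 0.324
gripper_force: 21.6
z 0.1287
[(0.964, 34), (1.026, 32), (1.071, 28), (1.102, 30)]
t 26.73 tcp [ 0.4884 -0.2315  0.1285] psi -124.1 gap 28.0mm grip 21.6 F [-0.3  0.3 -0.4] q6 1.52 q1 -0.65
```

```bash
python3 -m handwheel '[[[0,0,-0.8,0],[0,0,-0.8,0],[0,0,-0.4,0],[0,0,0,0]]]'
python3 tilt.py s15; python3 k.py
```

```text
t: 27.22
tcp_pos: [0.4891, -0.2321, 0.1796]
tool_rot: [0.956, -0.293, 0.0, 0.0]
force: [0.2, 0.5, -0.9]
finger_gap: 0.33
gripper_force: 22.6
z 0.1796
[(0.934, 40), (0.956, 44), (0.96, 46), (0.995, 42)]
t 27.27 tcp [ 0.4888 -0.2319  0.1791] psi -124.1 gap 28.0mm grip 22.6 F [ 0.6  0.6 -1.1] q6 1.52 q1 -0.65
```

It droops freely, about 43° now with the tip just clear of or brushing the counter. I'll raise it, move toward the tub side and check the tilt.

```bash
python3 -m handwheel '[[[0,0,-0.9,0],[0,0,-0.9,0],[0,0,-0.9,0],[0,0,-0.7,0],[0,0,0,0]]]'
python3 tilt.py s16; python3 k.py .451 -.298 .265 0 4
```

```text
t: 27.9
tcp_pos: [0.4895, -0.2323, 0.2649]
tool_rot: [0.956, -0.293, 0.001, 0.0]
force: [0.5, 0.1, -1.1]
finger_gap: 0.321
gripper_force: 23.3
z 0.2649
[(0.848, 52), (0.879, 46), (0.892, 48), (0.906, 50)]
t 27.95 tcp [ 0.4888 -0.2319  0.264 ] psi -124.1 gap 28.2mm grip 23.3 F [ 0.1 -0.2 -1.2] q6 1.52 q1 -0.65
total [ 0.23  3.04 -0.04] turn -20.69 per row [ 0.058  0.76  -0.01 ] -5.172
```

```bash
python3 -m handwheel '[[[0.06,0.76,-0.3,0],[0.06,0.76,-0.3,0],[0.06,0.76,-0.3,0],[0.05,0.76,-0.2,0],[0,0,0,-0.5],[0,0,0,-1],[0,0,0,-1],[0,0,0,-1],[0,0,0,-1],[0,0,0,-1],[0,0,0,-1],[0,0,0,-1],[0,0,0,-1],[0,0,0,-1],[0,0,0,-1],[0,0,0,-1],[0,0,0,-1]]]'
python3 -m handwheel '[[[0,0,0,-1],[0,0,0,-1],[0,0,0,-1],[0,0,0,-1],[0,0,0,-1],[0,0,0,-1],[0,0,0,-1],[0,0,0,-0.8],[0,0,0,-0.4],[0,0,0,0]]]'
python3 tilt.py s17; python3 k.py .451 -.275 .285 0 4
python3 - <<'E'
from h import *
im=np.load('pics/s17.npz')['im'][185:345,250:430,::-1]; cv2.imwrite('pics/c8.png',cv2.resize(im,None,fx=4.4,fy=3.7,interpolation=cv2.INTER_CUBIC))
E
```

```text
t: 30.08
tcp_pos: [0.4507, -0.2992, 0.2924]
tool_rot: [0.937, 0.35, -0.0, 0.0]
force: [0.3, 0.1, -1.1]
finger_gap: 0.33
gripper_force: 23.4
t: 31.32
tcp_pos: [0.4508, -0.2991, 0.2924]
tool_rot: [0.707, 0.707, -0.0, 0.0]
force: [0.0, 0.4, -0.7]
finger_gap: 0.32
gripper_force: 23.4
z 0.2924
[(0.602, 48), (0.652, 54), (0.67, 52), (0.697, 50)]
t 31.38 tcp [ 0.4509 -0.2989  0.2924] psi -0.0 gap 27.5mm grip 23.4 F [-0.3 -0.2 -1.9] q6 -0.79 q1 -0.79
total [0.96 0.   0.29] turn -0.0 per row [0.239 0.001 0.074] -0.0
```

View pics/c8.png

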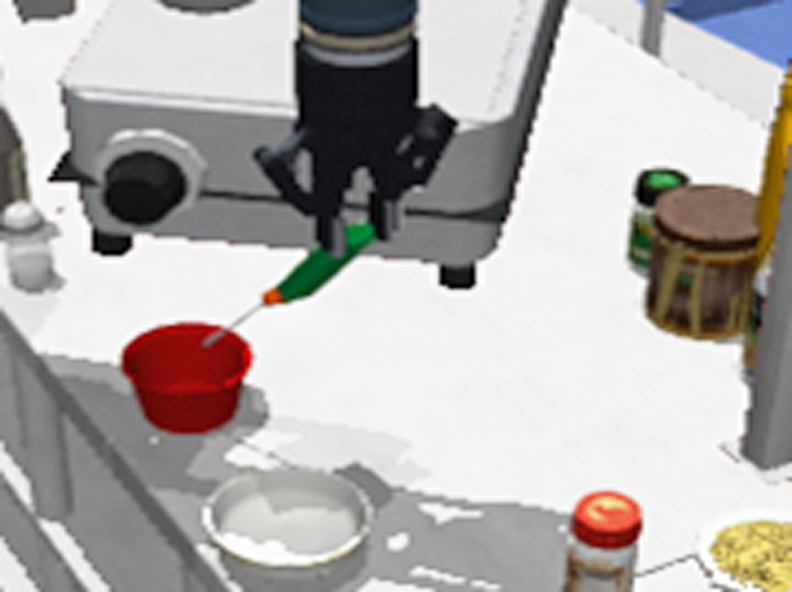

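The probe is open and points down-left over the tub. The tip is at crop (205,346), the orange end at (272,296) and the tub rim centre at about (187,352). I'll work out where the tip is.

```bash
python3 - <<'E'
from h import *
uv=(250+205.5/4.4-.5,185+346.5/3.7-.5); o,r=ray('side',uv); print(uv)
for x in (.400,.406,.411,.416,.422):
    P=o+r*(x-o[0])/r[0]; print(P.round(4))
for th in (46,48,50,52,54):
    t=np.radians(th); p=np.array([.4509,-.2990,.2985])
    T=p+[-.04,.261*np.cos(t),-.261*np.sin(t)]; print(th,T.round(4),proj('side',T)[0].round(1))
E
python3 k.py .451 -.278 .292 0 1
```

```text
(296.20454545454544, 278.14864864864865)
[ 0.4    -0.1747  0.1241]
[ 0.406  -0.1614  0.1122]
[ 0.411  -0.1503  0.1023]
[ 0.416  -0.1391  0.0924]
[ 0.422  -0.1258  0.0805]
46 [ 0.4109 -0.1177  0.1108] [291.7 270.5]
48 [ 0.4109 -0.1244  0.1045] [292.6 273.2]
50 [ 0.4109 -0.1312  0.0986] [293.6 275.8]
52 [ 0.4109 -0.1383  0.0928] [294.7 278.4]
54 [ 0.4109 -0.1456  0.0873] [295.7 281. ]
t 31.38 tcp [ 0.4509 -0.2989  0.2924] psi -0.0 gap 27.5mm grip 23.4 F [-0.3 -0.2 -1.9] q6 -0.79 q1 -0.79
total [0.84 0.   0.01] turn -0.0 per row [0.838 0.005 0.015] -0.002
```

```bash
python3 -m handwheel '[[[0.4,0,0,0],[0.5,0,0,0],[0.42,0,0,0],[0,0,0.4,0],[0,0,0.5,0],[0,0,0.5,0],[0,0,0.5,0],[0,0,0.5,0],[0,0,0.3,0],[0,0,0,0],[0,0,0,0],[0,0,0,0],[0,0,0,0]]]'
python3 - <<'E'
from h import *
im,d=snap('side','s18')
a=im[258:285,278:312].astype(int)
for i,row in enumerate(a): print(258+i,' '.join('%3d'%g for g in row[:,1]))
E
python3 tilt.py s19; python3 k.py
```

```text
t: 33.0
tcp_pos: [0.4513, -0.2653, 0.2251]
tool_rot: [0.707, 0.708, 0.0, 0.0]
force: [0.1, 0.0, -1.2]
finger_gap: 0.329
gripper_force: 23.5
258 243 243 243 243 244 244 245 245 245 244 244 243 243 243 243 242 243 243 243 244 244 245 244 243 243 243 244 245 244 244 244 244 244 246
259 243 243 243 243 243 244 245 244 245 244 243 243 243 244 243 243 243 242 243 243 243 243 243 243 243 243 244 245 245 244 244 245 245 245
260 242 242 242 243 243 244 243 243 244 244 243 243 243 243 244 244 244 243 243 243 243 242 243 243 243 243 244 245 245 244 244 244 244 244
261 241 242 242 242 242 243 243 243 242 242 242 243 243 243 244 244 244 244 244 244 243 243 243 243 243 244 244 244 244 244 243 243 243 243
262 240 242 242 242 241 242 243 243 242 242 242 242 242 243 243 243 243 243 244 244 244 243 243 242 243 243 244 244 243 243 243 242 242 243
263 242 241 242 242 242 242 242 243 243 242 242 242 242 243 243 243 242 242 243 244 243 243 243 242 242 243 243 243 243 242 242 242 242 243
264 242 241 242 242 242 242 243 243 244 243 243 243 243 243 243 243 242 242 242 243 243 243 243 243 243 243 243 244 243 
[... 2284 characters left out ...]
  9   8  13  10  15  13  11  11  14  12  11  12  13  15  11   9  13  70  99  83  45   5   5   0 143 236 245 243 243
282   0  10   8   7  10  11  10  10  11  12  12  13  12  11  12  12  11  10   8   4  26  71 111  88  25   5   5   5   0 177 244 244 242 242
283   2  10   8   8  10  11   9  11  12  12  12  13  13   9  13  13  12  12   7  26  77 106  76  22   7   8  10   5  16 205 249 243 242 242
284   0   4   9  11  11  10  10  10   9  12  12  13  10  11  13  10  13   8  26  74 100  68  17   9   8  11   5   0  99 223 247 243 242 242
z 0.225
[(0.575, 48), (0.609, 54), (0.669, 50), (0.727, 52)]
t 33.10 tcp [ 0.4513 -0.2652  0.2249] psi 0.1 gap 27.7mm grip 23.5 F [ 0.1  0.4 -1.7] q6 -0.75 q1 -0.75
```

Run:
```python
from h import *
a=np.load('pics/s18.npz')['im'][284:304,276:312].astype(int)
for i,row in enumerate(a): print(284+i,' '.join('%3d'%g for g in row[:,1]))
for z in (.02,.027,.035,.045): print(z,proj('side',[.411,-.1076,z])[0])
```

```text
284 161 106   0   4   9  11  11  10  10  10   9  12  12  13  10  11  13  10  13   8  26  74 100  68  17   9   8  11   5   0  99 223 247 243 242 242
285 173 130  29   5   7   8   9  10  11  10  11  11  12  12  11  10   8  10   7  36  66  83  61   9   8   7  11  10   6   8 180 248 247 245 244 242
286 150 132  75  15   9   8   9  12   9   8  10  10  12  11  11  11  11  11  52  77  67  38   7   9  12   9  10   9   5  52 182 231 225 224 236 245
287 125 140 141  85   6   7  11  10  11  11  13   7  10  13  13  10  16  56  88  72  26   8   9   8  11  11  13  11   4  99 155 160 157 155 194 222
288 126 138 154 119  33   5   9   8  12   9  13  11  11   9   9  10  58  88  65  22  10  11  10   9  14  12  16   9   8 120 170 164 163 160 159 157
289 127 126 129 122  75   5  10  10   8  10  10  11  12  12  11  10  59  62  15   9  10  15  13  13  10   9   9   1  27 111 161 165 163 163 161 162
290 126 127 126 130  96   8   6   8  12  11  11  13  12  10  14  10   5   6  11  15  13  14  14  12  12   9   8   1  52 107 139 158 164 164 163 163
291 127 127 127 129  99  32   6  12  11   7  11  12   9   8  10 
[... 1294 characters left out ...]
0 132 134 119  74  25   3   5   9   7  10  10   8   8   9   6   4  34  53  80 123 133 143 153 159 167 166 156 147 142 198
301 236 224 201 172 128 129 130 132 134 123  98  82  48  20  13   4   1   3   3   9  38  74 103 110 121 130 140 151 152 160 168 158 137 125 120 192
302 232 234 240 206 126 128 130 130 131 132 136 130 111  96  94  91  93  91  90  94 105 125 133 144 153 150 161 161 150 151 150 141 128 126 122 192
303 231 232 221 171 128 128 129 128 130 129 132 133 135 134 135 135 136 135 134 145 157 154 152 161 172 169 168 168 170 152 127 129 128 125 166 219
0.02 [291.59198231 290.13779135]
0.027 [291.49879738 288.54454372]
0.035 [291.39175936 286.71393716]
0.045 [291.25714409 284.41092921]
```

The rod is inside the tub, and its visible end at (292.3,289.3) matches the predicted middle position of (291.5,288.5). I'll hold a little longer, lift out and move to open counter to flatten the tilt gently.

```bash
python3 -m handwheel '[[[0,0,0,0],[0,0,0,0],[0,0,0,0],[0,0,0,0],[0,0,-0.6,0],[0,0,-0.9,0],[0,0,-0.9,0],[0,0,-0.6,0],[-0.25,0.96,0,0],[-0.25,0.96,0,0],[-0.25,0.96,0,0],[-0.25,0.96,0,0],[-0.25,0.96,0.3,0],[-0.25,0.96,0.5,0],[-0.25,0.96,0.6,0],[0,0,0.7,0],[0,0,0.7,0],[0,0,0,0]]]'
python3 tilt.py s20; python3 k.py
```

```text
t: 35.35
tcp_pos: [0.6172, -0.3077, 0.2274]
tool_rot: [0.707, 0.707, -0.001, -0.003]
force: [-1.1, 0.2, -1.1]
finger_gap: 0.327
gripper_force: 23.6
z 0.2274
[(0.578, 56), (0.613, 50), (0.662, 54), (0.694, 52)]
t 35.40 tcp [ 0.618  -0.3083  0.2289] psi 0.1 gap 27.4mm grip 23.6 F [ 0.3  1.6 -1.8] q6 -0.62 q1 -0.62
```

```bash
python3 -m handwheel '[[[0,0,0.5,0],[0,-0.1,0.4,0],[-0.11,-0.2,0.3,0],[-0.11,-0.2,0.3,0],[-0.11,-0.2,0.36,0],[-0.11,-0.2,0.36,0],[-0.11,-0.17,0.36,0],[-0.11,-0.17,0.36,0],[-0.11,-0.17,0.36,0],[0,0,0,0]]]'
python3 tilt.py s21; python3 k.py
```

```text
t: 36.65
tcp_pos: [0.5828, -0.3275, 0.1458]
tool_rot: [0.707, 0.707, -0.0, -0.002]
force: [-0.3, 0.6, -1.1]
finger_gap: 0.322
gripper_force: 22.4
z 0.1458
[(0.484, 34), (0.511, 40), (0.58, 36), (0.594, 38)]
t 36.70 tcp [ 0.5834 -0.3276  0.1464] psi 0.1 gap 27.8mm grip 22.4 F [-0.4  0.  -0.4] q6 -0.68 q1 -0.68
```

```bash
python3 -m handwheel '[[[-0.08,-0.17,0.36,0],[-0.08,-0.17,0.36,0],[-0.08,-0.17,0.36,0],[-0.08,-0.17,0.36,0],[-0.08,-0.17,0.36,0],[-0.08,-0.17,0.36,0],[-0.08,-0.17,0.36,0],[-0.08,-0.17,0.36,0],[0,0,0,0]]]'
python3 tilt.py s22; python3 k.py
python3 - <<'E'
from h import *
# look for the rod: strip of image round the expected hinge->tip line
p=np.array([.5508,-.3425,.074+.006]); 
s=sense(); p=np.array(s['tcp_pos'])+[0,0,.006]
th=np.arcsin((p[2]-.002)/.261); c,sn=np.cos(th),np.sin(th); print('theta',np.degrees(th))
dr=np.array([0,c,-sn]); xh=np.array([-1,0,0.])
H=p+.019*xh+.141*dr
g=np.load('pics/s22.npz')['im'].astype(np.float32).mean(2)
for fold in range(-14,31,2):
    a=np.radians(9.8+fold); P=np.array([H+r*(np.sin(a)*xh+np.cos(a)*dr) for r in np.arange(.03,.13,.008)])
    uv=proj('side',P).astype(np.float32)
    print(fold,' '.join('%4d'%v for v in cv2.remap(g,uv[:,0].reshape(1,-1),uv[:,1].reshape(1,-1),cv2.INTER_LINEAR)[0]))
E
```

```text
t: 37.83
tcp_pos: [0.549, -0.3436, 0.0741]
tool_rot: [0.707, 0.707, -0.0, -0.001]
force: [-0.1, 0.2, -0.9]
finger_gap: 0.327
gripper_force: 21.3
z 0.0741
[(0.46, 16), (0.527, 22), (0.537, 18), (0.586, 20)]
t 37.88 tcp [ 0.5495 -0.3437  0.0746] psi 0.1 gap 28.1mm grip 21.2 F [-0.4  0.6 -0.9] q6 -0.73 q1 -0.73
theta 17.529365054915697
-14  226  243  246  245  244  244  244  244  244  242  242  242  241
-12  219  241  246  245  244  244  244  244  243  242  242  242  242
-10  213  238  247  245  245  244  244  243  243  242  242  242  242
-8  206  236  247  245  245  245  244  243  243  243  242  241  242
-6  200  234  245  244  243  245  244  243  243  243  242  241  241
-4  193  231  240  238  241  243  242  243  241  241  242  242  241
-2  184  227  228  230  231  235  237  233  227  236  241  241  241
0  176  213  215  213  211  223  224  218  205  222  231  239  241
2  166  203  197  190  191  210  214  192  187  204  230  241  241
4  157  192  179  172  170  202  205  177  189  213  241  241  241
6  155  177  166  159  163  205  190  177  213  235  242  242  241
8  153  165  162  149  169  199  165  202  228  224  232  242  244
10  153  155  161  150  168  179  161  203  205  195  223  233  241
12  154  154  163  154  158  164  160  184  171  168  195  220  226
14  156  157  165  153  148  160  160  159  158  157  163  190  191
16  157  161  163  150  153  163  161  160  161  159  157  155  140
18  159  164  159  147  160  163  162  161  161  161  160  156  128
20  161  166  154  150  166  163  162  162  160  161  162  152  128
22  162  166  150  156  166  163  162  162  160  162  164  140  123
24  163  163  147  162  165  163  162  162  161  162  165  128  103
26  164  159  149  167  165  163  162  162  162  162  160  131   79
28  165  154  154  168  165  163  163  163  163  164  157  127   61
30  166  150  159  168  164  163  163  163  165  165  148  121   43
```

Following this, tilt is now about 18° and the rod still reads near its stop. I'll flatten it fully, release and regrasp at mid-body.

```bash
python3 -m handwheel '[[[-0.05,-0.1,0.36,0],[-0.05,-0.1,0.36,0],[-0.05,-0.1,0.36,0],[-0.05,-0.1,0.36,0],[-0.05,-0.1,0.36,0],[-0.05,-0.1,0.36,0],[0,-0.08,0.3,0],[0,-0.05,0.2,0],[0,0,0.1,0],[0,0,0,0]]]'
python3 k.py
```

```text
t: 39.12
tcp_pos: [0.5319, -0.3516, 0.0062]
tool_rot: [0.707, 0.708, -0.0, 0.0]
force: [0.3, 0.6, 0.1]
finger_gap: 0.325
gripper_force: 20.7
t 39.12 tcp [ 0.5319 -0.3516  0.0062] psi 0.1 gap 27.7mm grip 20.7 F [0.3 0.6 0.1] q6 -0.76 q1 -0.76
```

```bash
python3 -m handwheel '[[[0,0,0.05,0],[0,0,0,0],[0,0,0,0],[0,0,-0.9,0],[0,0,-0.9,0],[0,0,0,0]]]' 46
python3 fit.py side s23 .532 -.276 270
python3 k.py .532 -.281 .05 0 3
python3 - <<'E'
from h import *
g=np.load('pics/s23.npz')['im'].astype(np.float32).mean(2); H=np.array([.532-.019,-.276+.066])
for a in range(60,136,3):
    t=np.radians(a);R_=np.arange(.02,.13,.008);uv=proj('side',np.c_[H[0]+R_*np.cos(t),H[1]+R_*np.sin(t),0*R_+.008]).astype(np.float32)
    print(a,' '.join('%4d'%v for v in cv2.remap(g,uv[:,0].reshape(1,-1),uv[:,1].reshape(1,-1),cv2.INTER_LINEAR)[0]))
E
```

```text
t: 39.88
tcp_pos: [0.5329, -0.3526, 0.0517]
tool_rot: [0.707, 0.708, 0.0, 0.002]
force: [-0.0, 0.8, -0.7]
finger_gap: 0.537
gripper_force: 0.0
side mid [ 0.5326 -0.2803] dir 270.3 err 0.66 tail [ 0.5329 -0.3553]
t 39.92 tcp [ 0.5322 -0.3519  0.0506] psi 0.1 gap 46.1mm grip 0.0 F [ 0.3 -0.4 -0.4] q6 -0.76 q1 -0.76
total [ 2.84 -0.    0.02] turn 0.01 per row [ 0.946 -0.001  0.006] 0.004
60  167  167  165  166  235  245  245  245  245  244  242  241  242  241
63  167  167  164  159  233  244  244  244  244  244  242  241  242  242
66  167  167  163  158  233  244  244  244  244  244  242  241  241  242
69  166  167  162  158  233  245  244  244  243  244  243  241  242  243
72  166  166  161  158  232  245  245  244  244  244  243  242  243  244
75  165  166  162  159  210  242  245  244  243  244  243  242  243  244
78  165  163  162  162  176  236  245  244  243  243  242  242  242  242
81  165  160  161  162  161  233  245  244  242  242  242  241  242  242
84  164  160  159  161  162  228  245  244  242  242  242  241  241  242
87  164  163  157  162  162  214  242  244  241  241  2
[... 497 characters left out ...]
 163  161  170  154  212  229  165
111  143  148  162  168  166  165  163  162  161  137  120  176  224   83
114  147  157  166  166  166  163  162  162  163  128  125  121  160   36
117  153  165  167  165  165  162  161  162  161  128  127  128   76   43
120  159  168  168  162  165  162  161  163  163  129  126  123   43   45
123  164  168  168  155  165  161  164  164  166  126  128  106   32   44
126  163  166  169  148  156  155  160  158  160  127  129   81   37   41
129  160  164  166  145  147  142  145  146  149  129  133   47   38   42
132  157  160  159  141  137  127  132  128  135  130  127   37   40   42
135  153  153  152  140  127  127  127  127  127  131  121   34   39   42
```

The rod reads about 102° against 99.8° expected, so the probe is still fully open. I'll grasp mid-body.

```bash
python3 -m handwheel '[[[0.8,0,0,0],[0.8,0,0,0],[0.8,0,0,0],[0.8,0,0,0],[0,0,0,0]]]' 46
python3 fit.py side s24 .532 -.277 270
python3 -m handwheel '[[[0,0,0.7,0],[0,0,0.7,0],[0,0,0.4,0],[0,0,0,0]]]'
python3 -m handwheel '[[[0,0,0,0],[0,0,0,0],[0,0,0,0],[0,0,0,0]]]' 10 40
python3 k.py
```

```text
t: 40.55
tcp_pos: [0.5313, -0.269, 0.0498]
tool_rot: [0.706, 0.708, -0.0, -0.001]
force: [0.2, -0.2, -0.2]
finger_gap: 0.542
gripper_force: 0.0
side mid [ 0.5346 -0.2796] dir 269.2 err 0.244 tail [ 0.5336 -0.3546]
t: 41.1
tcp_pos: [0.5307, -0.2713, 0.0033]
tool_rot: [0.707, 0.707, -0.0, -0.001]
force: [0.1, -0.8, -0.4]
finger_gap: 0.538
gripper_force: 0.0
t: 41.6
tcp_pos: [0.5317, -0.2716, 0.0051]
tool_rot: [0.707, 0.708, 0.0, 0.0]
force: [-0.5, 0.1, -0.6]
finger_gap: 0.328
gripper_force: 39.5
t 41.60 tcp [ 0.5317 -0.2716  0.0051] psi 0.1 gap 28.0mm grip 39.5 F [-0.5  0.1 -0.6] q6 -0.66 q1 -0.66
```

```bash
python3 -m handwheel '[[[0,0,-0.4,0],[0,0,-0.9,0],[0,0,-1,0],[0,0,-0.9,0],[0,0,0,0.5],[0,0,0,1],[0,0,0,1],[0,0,0,1],[0,0,0,1],[0,0,0,1],[0,0,0,1],[0,0,0,1],[0,0,0,1],[0,0,0,1],[0,0,0,0.5],[0,0,0,0]]]'
python3 - <<'E'
from h import *
im,d=snap('top','t25')
E
python3 k.py .3935 -.303 .085 -60 7
```

```text
t: 43.6
tcp_pos: [0.5317, -0.2716, 0.0856]
tool_rot: [0.966, 0.26, 0.0, 0.0]
force: [-0.2, 0.4, -0.4]
finger_gap: 0.33
gripper_force: 39.6
t 43.65 tcp [ 0.5317 -0.2716  0.0854] psi -59.9 gap 28.2mm grip 39.6 F [ 0.3 -0.4 -2.3] q6 0.39 q1 -0.66
total [-5.41 -1.69  0.02] turn 0.02 per row [-0.773 -0.241  0.002] 0.003
```

```bash
python3 -m handwheel '[[[-0.77,-0.24,0,0],[-0.77,-0.24,0,0],[-0.77,-0.24,0,0],[-0.77,-0.24,0,0],[-0.77,-0.24,0,0],[-0.77,-0.24,0,0],[-0.79,-0.25,0,0],[0,0,0,0],[0,0,0.4,0],[0,0,0.4,0],[0,0,0.2,0],[0,0,0,0]]]'
python3 k.py .3935 -.303 .052 -60 1
python3 tilt.py s26
python3 - <<'E'
from h import *
# bowl rim check: white ring in the side view depth near rim height
z=np.load('pics/s26.npz');d=z['d'];v,u=np.mgrid[290:360,270:360];P=np.array([atd('side',(a,b),d) for a,b in zip(u.ravel(),v.ravel())])
k=(abs(P[:,2]-.043)<.006)&(np.hypot(P[:,0]-.3935,P[:,1]+.303)<.08)
Q=P[k];A=np.c_[2*Q[:,:2],np.ones(len(Q))];s=np.linalg.lstsq(A,(Q[:,:2]**2).sum(1),rcond=None)[0];print('rim fit',s[:2],np.sqrt(s[2]+s[0]**2+s[1]**2),len(Q))
E
```

```text
t: 45.15
tcp_pos: [0.3934, -0.3023, 0.0591]
tool_rot: [0.966, 0.26, -0.0, -0.001]
force: [-0.8, -0.1, -1.8]
finger_gap: 0.332
gripper_force: 39.6
t 45.15 tcp [ 0.3934 -0.3023  0.0591] psi -59.9 gap 28.3mm grip 39.6 F [-0.8 -0.1 -1.8] q6 0.16 q1 -0.88
total [-0.01  0.03  0.29] turn 0.02 per row [-0.012  0.026  0.286] 0.018
z 0.0591
[(0.129, 84), (0.139, 86), (0.14, 88), (0.15, 90)]Traceback (most recent call last):
  File "<stdin>", line 3, in <module>
  File "h.py", line 12, in atd
    o,r=ray(n,uv); v=d[int(round(uv[1])),int(round(uv[0]))]; return o+r*v
        ~~~^^^^^^
  File "h.py", line 6, in ray
    p=camera_params(n); m=np.array(p['mtx'],float);D=np.array(p['D'],float);E=np.array(p['extrinsics'],float)
ValueError: time passes only in moves, steps and waits
```

```bash
python3 -m handwheel '[[[0,0,0.08,0],[0,0,0.08,0],[0,0,0,0]]]' | egrep 'tcp|force'
python3 -m handwheel '[[[0,0,0.05,0],[0,0,0.05,0],[0,0,0,0]]]' | egrep 'tcp|force'
```

```text
tcp_pos: [0.3934, -0.3028, 0.0559]
force: [-0.3, 0.4, -1.8]
gripper_force: 39.6
tcp_pos: [0.3934, -0.3028, 0.0534]
force: [-0.7, 0.8, -1.4]
gripper_force: 39.6
```

```bash
python3 -m handwheel '[[[0,0,0.05,0],[0,0,0.03,0],[0,0,0,0]]]' | egrep 'tcp|force'
python3 -m handwheel '[[[0,0,0.03,0],[0,0,0,0]]]' | egrep 'tcp|force'
```

```text
tcp_pos: [0.3934, -0.3027, 0.0513]
force: [-0.3, 1.3, -1.9]
gripper_force: 39.6
tcp_pos: [0.3935, -0.3028, 0.051]
force: [0.2, 0.9, 2.3]
gripper_force: 40.0
```

Contact made. I'll release and rise straight up.

```bash
python3 -m handwheel '[[[0,0,0,0],[0,0,0,0],[0,0,0,0],[0,0,-0.3,0],[0,0,-0.6,0],[0,0,-1,0],[0,0,-1,0],[0,0,-1,0],[0,0,-1,0],[0,0,0,0]]]' 44
python3 k.py
python3 - <<'E'
from h import *
im,d=snap('side','s27'); d=d.astype(float)
r,g,b=im.astype(int).transpose(2,0,1)
m=((g>r*1.4)&(g>b*1.25)&(g>70)); o=((r>g*1.5)&(g>b*1.4)&(r>110))
p=camera_params('side')
def pts(mask,u0,u1,v0,v1):
    v,u=np.nonzero(mask[v0:v1,u0:u1]);v+=v0;u+=u0
    x=cv2.undistortPoints(np.c_[u,v].astype(float)[:,None],p['mtx'],p['D'])[:,0]
    return (np.c_[x[:,0],-x[:,1],-np.ones(len(x))]*d[v,u][:,None])@p['extrinsics'][:3,:3].T+p['extrinsics'][:3,3]
c=proj('side',[.3935,-.303,.06])[0].astype(int); print(c)
Q=pts(m,c[0]-50,c[0]+60,c[1]-45,c[1]+40); Q=Q[(Q[:,2]>.02)&(Q[:,2]<.12)]
w=np.linalg.svd(Q-Q.mean(0))[2]
print('green',Q.mean(0).round(4),'dir',w[0].round(3),len(Q),'z range',np.percentile(Q[:,2],[5,95]).round(3))
for i,row in enumerate((m+2*o)[c[1]-40:c[1]+35,c[0]-50:c[0]+70]):
    if row.any() and i%2: print(c[1]-40+i,''.join('.go#'[x] for x in row))
E
```

```text
t: 47.82
tcp_pos: [0.3945, -0.3039, 0.1758]
tool_rot: [0.966, 0.26, 0.001, 0.003]
force: [0.7, -0.5, -1.0]
finger_gap: 0.513
gripper_force: 0.0
t 47.83 tcp [ 0.3945 -0.3039  0.1758] psi -59.9 gap 43.8mm grip 0.0 F [ 0.7 -0.5 -1. ] q6 0.16 q1 -0.88
[313 318]
green [ 0.3793 -0.3191  0.0611] dir [-0.873 -0.488  0.005] 296 z range [0.052 0.067]
279 ................oo..o.oo....oo..o.oo..o.................................................................................
281 ...................oo..o....oo.....o....................................................................................
283 .......................o.....o.o.oo..oo.................................................................................
285 ....................oo......o.oo.o...oo.................................................................................
287 ........................o.....o....o...o................................................................................
289 .......................o...o....ooo...oo................................................................................
291 ...
[... 2167 characters left out ...]
gggggg....................................................................o
331 ...................................ggggg...gggggg.......................................................................
333 ..................................ggg.oo.gggggg.........................................................................
335 ................................ggggggggggggg...........................................................................
337 ..................................gggggggggg............................................................................
339 .....................................ggggg..............................................................................
```

The thermometer lies flat on the rim: slope 0.005, top at 0.062 m. The hand is clear.

```bash
python3 -c "
from station import sign_off; print(sign_off())"
```

```text
the job is handed in; nothing more can be done
None
```

I handed the job in at about 48 s: the probe was swung to its stop and dipped for about a second in the middle of the tub, and the thermometer was then laid flat, display up, over the middle of the bowl and released. The probe measured open (about 2° off its expected stop) just before the last lift; I did not re-measure it, or the positions of the tub and bowl, after the release.

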